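# Put the bench supplies back in their stands

### The arm

A 6-joint arm with a two-finger parallel gripper is mounted at the origin on a cart in front of the work surface, level with it; the furniture and walls round the work are solid. World frame = base frame: x ahead of the robot, y to its left, z up, the work surface at z = 0. Lengths are in m, angles in degrees, forces in N, time in s.
With the tool pointing down it reaches from about 0.35 to 0.875 m from the base axis. Payload 4.2 kg.
Tool frame: the origin (TCP) lies on the centre line of the jaws, within the pads' length; the fingertips stand 19 mm ahead of it and the grasp point (between the pads) is the TCP; x points along the fingers, y is the direction in which the jaws open and shut, and the axes are right-handed (so a half turn about x gives the same grasp; the last joint's range is limited). The gripper opens to 87 mm and grips with 3 to 60 N. Pads are 19 mm wide; open, the fingers measure 117 mm over their backs; the gripper's body (75 mm by 190 mm) begins 51 mm behind the grasp point.
Start: joints at [84.546, 22.042, 0.453, 0, -68.411, -14.817], TCP at [0.217, 0.586, 0.242] pointing down, gripper open.
Joint ranges: [-179.83, 179.83], [-69.29, 118.12], [-61.27, 80.66], [-181.25, 117.63], [-171.15, -9.14], [-177.46, 177.46]. Speed limits (degrees/s): [159.86, 159.86, 180, 180, 180, 180].

### API

Orientations are given as a 3x3 rotation matrix whose columns are the frame's x, y, z axes.
In Python, from station import r, viewer, job, spotter gives the robot as it stands.
- The arm moves only by the tool play_rows, never from a script. Its argument "commands" is a list of rows, each an object of numbers: "fingers": the gripper command: -1 is fully open, 1 is shut, values between are in proportion; "tx", "ty", "tz": the shift along the tool's x, y, z normalised to -1 to 1, where 1 is 750 mm; "ax", "ay", "az": the turn, a rotation vector about the tool's x, y, z normalised to -1 to 1, where 1 is pi rad. In form: [{"fingers": .., "tx": .., "ty": .., "tz": .., "ax": .., "ay": .., "az": ..}, ...]. A call has 1 to 5 rows; each row is the pose to reach, as a shift and turn from the pose commanded when the call began, along the tool's axes at that moment, turning the shorter way round; what a row does not reach only later rows make up. A row lasts 1/12 s, in which the tool goes at most 41.7 mm and 7.16 degrees, less where a joint would pass 70% of its speed; a pose out of reach is approached as far as the arm can. A call with a number of a shift or a turn outside -1 to 1 is refused whole. A call with a gripper value outside its range is refused whole. The fingers move at their own pace and stop on an object; the grip force is fixed at half the most. Time passes only in rows, so rows that repeat a pose let the fingers close. It gives the time, the measured TCP pose, the force and the opening at its end, in the units of the state.
- r.sense(): the state, without advancing time (a new reading comes with each control period).
- viewer.capture(name): name is "scene" or "side" or "wrist"; returns a dict with "image" (420x560x3 uint8, red, green, blue), "fx", "fy", "cx", "cy" (pixels), "R" (3x3) and "t" (3): a world point X has camera coordinates R X + t; the wrist camera has in their place "mount" (4x4, takes a point from camera to tool coordinates, whose origin is the TCP and whose axes are the tool frame's). Camera axes: x right, y down, z forward; pixel columns grow to the right and rows downward; lengths in m; the calibration is good to about 2 mm. A picture is of the moment at which its call begins: read the wrist's pose just before it. There is no depth.
- job.finish_job(): hands the job in, once; it reports no verdict.
Trained networks look in a picture, given as the dict that the camera call returned (one of the last four; its "shot" number tells which), for a name from the list of things; names that differ only in an ending like _2 or _b are one class to them, and where a whole thing is asked for, a point or a joint stands for the part that bears it (a point fixed in the world has none). Each returns a list of dicts, best first, with "score" (0 to 1); they miss things now and then, are a little off and sometimes report something else, mostly with a low value. They report only what shows in the picture. A call takes as long as a camera call. They do not tell look-alikes from the thing itself.
- spotter.find_in(name, picture): "uv" ([column, row] in pixels, amid what is visible of it).
- spotter.silhouettes(name, picture): "region" (420x560 bool, what is visible of it) and "uv" ([column, row] in pixels, amid what is visible of it).
The state is a dict: "time_s": time; "joints": joint angles; "joint_velocities": joint speeds; "effort": joint torques, N m; "tcp_pos": TCP position; "ee_rot": TCP orientation; "wrist_force": force on the tool from outside, world axes, zero at the start; "moment": the same for the moment, N m; "gripper_width": opening from 0.0 (shut) to 1.0 (fully open).
Only numpy, scipy, OpenCV 4.12 (cv2) and the standard library are available. Lean on these libraries where they do the work, as an engineer would, in place of code of your own. Each camera call takes 0.05 s, during which the arm holds its last target. There are 200 camera calls.

### The job

Put the four supplies (the dropper bottle, the pot of bits, the squat white jar and the carton that lie in the near part of the bench) away, each in the one grey plastic stand whose recess is cut to its size and shape, with about a centimetre to spare all round. Set each down gently so that it stands upright, flat on the floor of the recess, and let go. Leave the two open amber cups where they are.

Things in the scene. Friction and masses are not known exactly. Their poses are not given: they have to be found in the camera images.
- dropper_mid (a point): White dropper bottle, loose, standing. Round body 25 mm in diameter up to 52 mm, above it a thinner tip (17 mm diameter at most); 82 mm high in all. This point: on its axis, 41 mm above its underside; z up along the bottle. Grasp it round the body.
- pot_mid (a point): Clear round pot filled with small polishing bits, loose, standing. 44 mm across at the rim, a little narrower at the foot; the pot is 46 mm high, the bits stick out to 71 mm. This point: on its axis, 23 mm above its underside; z up. Grasp it round the pot.
- jar_mid (a point): Squat white screw jar with a metal lid, loose, standing. Body 57 mm in diameter, lid 51 mm in diameter and 16 mm high; 50 mm high in all. This point: on its axis, 25 mm above its underside; z up. Grasp it round the lid.
- carton_mid (a point): White and blue carton, loose, lying flat: 48 mm wide (its x), 152 mm long (its y), 44 mm high (its z). This point: its centre, 22 mm above its underside. Grasp it across its width, near its middle. (A similar carton far back by the wall, beside the pump bottle, is fixed and not meant.)
- stand_small_seat (a point): Smallest of three round grey plastic stands with a round recess lined with cork, 44 mm in diameter (outside 56 mm). Fixed to the bench. This point: centre of the recess floor, 5 mm above the bench; z up. Outer height 16 mm, so the rim stands 11 mm above the recess floor; wall 6 mm.
- stand_medium_seat (a point): Middle-sized round grey plastic stand, recess 62 mm in diameter (outside 74 mm). Fixed to the bench. This point: centre of the recess floor, 5 mm above the bench; z up. Outer height 16 mm, so the rim stands 11 mm above the recess floor; wall 6 mm.
- stand_large_seat (a point): Largest round grey plastic stand, recess 76 mm in diameter (outside 88 mm). Fixed to the bench. This point: centre of the recess floor, 5 mm above the bench; z up. Outer height 16 mm, so the rim stands 11 mm above the recess floor; wall 6 mm.
- stand_oblong_seat (a point): Rectangular grey plastic stand, recess 66 mm (its x) by 170 mm (its y), lined with cork, outside 78 by 182 mm. Fixed to the bench. This point: centre of the recess floor, 6 mm above the bench; z up. Outer height 16 mm, so the rim stands 10 mm above the recess floor; wall 6 mm.
- cup_a_mid (a point): Open, empty amber plastic cup, 45 mm across the rim, 43 mm high, wider at the top; loose and light; a bystander, to be left where it stands. This point: its centre, half-way up; z up.
- cup_b_mid (a point): Open, empty amber plastic cup, 45 mm across the rim, 43 mm high, wider at the top; loose and light; a bystander, to be left where it stands. This point: its centre, half-way up; z up.
Not all that is in view belongs to the job. What is shaped like the part that bears stand_small_seat but red is not meant.

How it is judged (in metres and radians):
At the end, for the whole second after the job is handed in: Dropper bottle in the smallest round stand, pot of bits in the middle one, jar in the largest, carton lengthwise in the rectangular one (within 0.25 rad): each within 14 mm of the recess centre, on its floor (4 mm), upright (0.08 rad), at rest, released; cups unmoved (20 mm) (horizontal distance between dropper_mid and stand_small_seat below 0.014 m and z of dropper_mid in the frame of stand_small_seat between 0.037 and 0.045 m and angle between each of dropper_mid, pot_mid, jar_mid, carton_mid's own z axis and vertical below 0.08 rad and linear speed of each of dropper, pot, jar, carton below 0.02 m/s and contact force between the fingers and dropper below 0.05 N and horizontal distance between pot_mid and stand_medium_seat below 0.014 m and z of pot_mid in the frame of stand_medium_seat between 0.019 and 0.027 m and contact force between the fingers and pot below 0.05 N and horizontal distance between jar_mid and stand_large_seat below 0.014 m and z of jar_mid in the frame of stand_large_seat between 0.021 and 0.029 m and contact force between the fingers and jar below 0.05 N and horizontal distance between carton_mid and stand_oblong_seat below 0.014 m and z of carton_mid in the frame of stand_oblong_seat between 0.018 and 0.026 m and contact force between the fingers and carton below 0.05 N and angle between the y axis of carton_mid and the y axis of stand_oblong_seat, either way round below 0.25 rad and distance of each of cup_a_mid, cup_b_mid from where it was at the start of the episode below 0.02 m); the robot touches nothing.
It fails at once if an open amber cup is shifted by more than 20 mm or tipped (distance of any of cup_a_mid, cup_b_mid from where it was at the start of the episode above 0.02 m or angle between any of cup_a_mid, cup_b_mid's own z axis and vertical above 0.35 rad).
It fails at once if a supply is dropped or thrown (faster than 0.8 m/s with no finger on it) ((linear speed of dropper above 0.8 m/s and contact force between the fingers and dropper below 0.01 N) or (linear speed of pot above 0.8 m/s and contact force between the fingers and pot below 0.01 N) or (linear speed of jar above 0.8 m/s and contact force between the fingers and jar below 0.01 N) or (linear speed of carton above 0.8 m/s and contact force between the fingers and carton below 0.01 N)).
It also fails if it takes over 96 s, if anything falls off the work surface, if the arm or the gripper's body presses on something with over 40 N, if the wrist force passes 120 N, or if a joint passes its speed limit or range.

## Working session

There is one attempt and no reset: what is moved stays moved. The work goes in short steps, Python scripts to look and compute and a tool call to move; the robot and the scene stay as the last step left them, time stands still between calls to the robot, and variables do not carry over. Pictures are saved under pics/ and viewed, about 12 in all and at most 16, crops included, and the job is handed in when it is done.

Besides the shell and the picture viewer there is one more tool, called as a command line: name --argument value ..., lists and objects as JSON in quotes. play_rows: Moves the arm, as the interface text tells. Its arguments: {"type":"object","properties":{"commands":{"type":"array"}},"required":["commands"]}

```bash
mkdir -p pics; ls
cat > h.py <<'E'
import numpy as np, cv2
from station import r, viewer, job, spotter
def save(p,n): cv2.imwrite('pics/'+n+'.png',cv2.cvtColor(p['image'],cv2.COLOR_RGB2BGR))
def cam(p,s=None):
    if 'mount' in p:
        M=np.array(p['mount']);Rt=np.array(s['ee_rot']);o=np.array(s['tcp_pos'])
        R=Rt@M[:3,:3]; c=o+Rt@M[:3,3]; return R,c
    R=np.array(p['R']).T; return R,-R@np.array(p['t'])
def ray(p,uv,z,s=None):
    R,c=cam(p,s); d=R@np.array([(uv[0]-p['cx'])/p['fx'],(uv[1]-p['cy'])/p['fy'],1])
    return c+d*(z-c[2])/d[2]
E
python3 - <<'E'
from h import *
s=r.sense();print(s)
names={'dropper_mid':.041,'pot_mid':.023,'jar_mid':.025,'carton_mid':.022,'stand_small_seat':.005,'stand_medium_seat':.005,'stand_large_seat':.005,'stand_oblong_seat':.006,'cup_a_mid':.0215}
ims=[]
for c in ['scene','side','wrist']:
    p=viewer.capture(c);save(p,c+'0');R,cc=cam(p,s);print(c,cc.round(3),R[:,2].round(2))
    for n,z in names.items():
        print(n,[(np.round(d['uv']).tolist(),round(d['score'],2),ray(p,d['uv'],z,s).round(3)[:2].tolist()) for d in spotter.find_in(n,p)[:4]])
E
```

```text
pics
{'time_s': 0.0, 'joints': array([ 8.45453021e+01,  2.20916408e+01,  3.77769934e-01, -2.81439141e-02,
       -6.84114929e+01, -1.48183873e+01]), 'joint_velocities': array([ 0.00919582,  0.02933774, -0.04903384,  0.00485549, -0.0088254 ,
       -0.03103921]), 'effort': array([ 8.48573086e-05, -3.90666211e+01,  1.87401885e+01,  4.21973437e+00,
        1.08854947e-02, -1.94507779e-04]), 'tcp_pos': array([0.21632926, 0.58575358, 0.24043876]), 'ee_rot': array([[-6.62663125e-04, -3.46664299e-01, -9.37989032e-01],
       [-2.13464149e-03, -9.37986611e-01,  3.46664912e-01],
       [-9.99997502e-01,  2.23199236e-03, -1.18434856e-04]]), 'wrist_force': array([0.1336872 , 0.49315786, 0.44939997]), 'moment': array([-0.00306676,  0.01329532,  0.01270052]), 'gripper_width': 1.0013512402926061}
scene [-0.094 -1.015  0.8  ] [ 0.45  0.73 -0.51]
dropper_mid [([257.0, 243.0], 0.77, [0.415, -0.073])]
pot_mid [([328.0, 253.0], 0.64, [0.553, -0.185])]
jar_mid [([236.0, 222.0], 0.85, [0.424, 0.063]), ([365.0, 279.0], 0.28, [0.563, -0.314])]
carton_mid [([207.0, 187.0], 0.63, [0.444, 0.289])]
stand_small
[... 546 characters left out ...]

jar_mid [([317.0, 236.0], 0.72, [0.428, 0.084])]
carton_mid [([314.0, 306.0], 0.68, [0.46, 0.323])]
stand_small_seat [([302.0, 180.0], 0.71, [0.447, -0.202]), ([232.0, 165.0], 0.54, [0.671, -0.292])]
stand_medium_seat [([271.0, 203.0], 0.72, [0.548, -0.085])]
stand_large_seat [([299.0, 160.0], 0.78, [0.447, -0.317]), ([312.0, 306.0], 0.25, [0.464, 0.31])]
stand_oblong_seat [([246.0, 253.0], 0.94, [0.62, 0.129]), ([304.0, 182.0], 0.55, [0.44, -0.193])]
cup_a_mid [([263.0, 159.0], 0.44, [0.568, -0.298])]
wrist [0.287 0.559 0.384] [-0.26  0.09 -0.96]
dropper_mid []
pot_mid []
jar_mid []
carton_mid []
stand_small_seat []
stand_medium_seat []
stand_large_seat []
stand_oblong_seat []
cup_a_mid []
```

View pics/scene0.png

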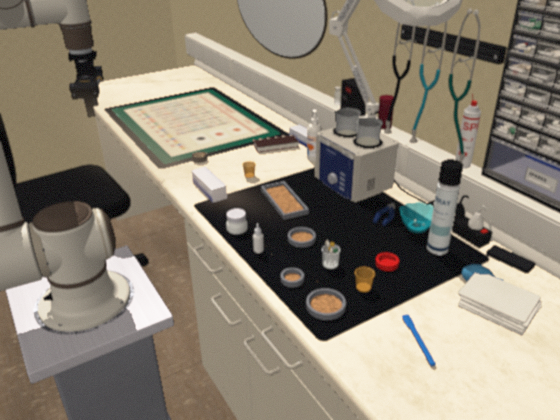

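View pics/side0.png

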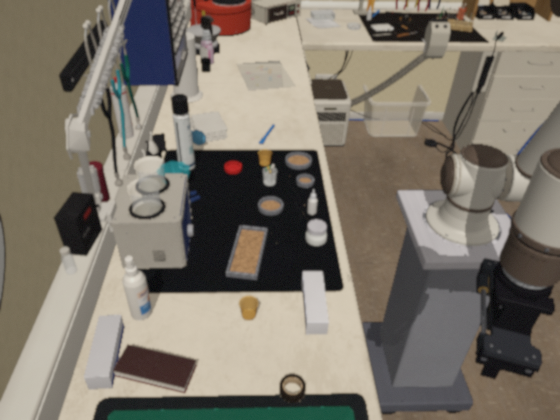

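```bash
cat >> h.py <<'E'
from scipy.spatial.transform import Rotation as Ro
def down(yaw): # yaw: angle of tool y in world, deg
    a=np.radians(yaw); y=np.array([np.cos(a),np.sin(a),0]);x=np.array([0,0,-1.]);return np.c_[x,y,np.cross(x,y)]
def rel(R0,p0,R1,p1):
    t=R0.T@(np.array(p1)-np.array(p0))/.75; w=Ro.from_matrix(R0.T@R1).as_rotvec()/np.pi
    return dict(zip(['tx','ty','tz','ax','ay','az'],np.r_[t,w].round(4)))
E
python3 - <<'E'
from h import *
s=r.sense()
p=viewer.capture('wrist');print(p['fx'],p['fy'],p['cx'],p['cy'],p['mount'])
print(rel(s['ee_rot'],s['tcp_pos'],down(180),[.45,.10,.36]))
E
```

```text
290.65122970191663 290.65122970191663 277.64050399199584 211.0067287591653 [[-8.25693650e-04 -2.74729382e-01  9.61521235e-01 -1.43782278e-01]
 [ 9.99999054e-01  8.30579995e-04  1.09605234e-03  6.08691807e-04]
 [-1.09973808e-03  9.61521231e-01  2.74728436e-01 -7.55691396e-02]
 [ 0.00000000e+00  0.00000000e+00  0.00000000e+00  1.00000000e+00]]
{'tx': np.float64(-0.1579), 'ty': np.float64(0.5003), 'tz': np.float64(-0.5167), 'ax': np.float64(0.3874), 'ay': np.float64(-0.0), 'az': np.float64(-0.0)}
```

play_rows --commands '[{"fingers": -1,"tx": -0.158,"ty": 0.5,"tz": -0.517,"ax": 0.387,"ay": 0,"az": 0},{"fingers": -1,"tx": -0.158,"ty": 0.5,"tz": -0.517,"ax": 0.387,"ay": 0,"az": 0},{"fingers": -1,"tx": -0.158,"ty": 0.5,"tz": -0.517,"ax": 0.387,"ay": 0,"az": 0},{"fingers": -1,"tx": -0.158,"ty": 0.5,"tz": -0.517,"ax": 0.387,"ay": 0,"az": 0},{"fingers": -1,"tx": -0.158,"ty": 0.5,"tz": -0.517,"ax": 0.387,"ay": 0,"az": 0}]'

```text
time_s: 1.97
tcp_pos: [0.3051, 0.4011, 0.2868]
ee_rot: [[0.0, -0.833, -0.553], [0.0, -0.553, 0.833], [-1.0, -0.0, 0.0]]
wrist_force: [0.8, 0.1, -0.2]
gripper_width: 0.999
```

play_rows --commands '[{"fingers": -1,"tx": -0.1,"ty": 0.149,"tz": -0.573,"ax": 0.187,"ay": 0,"az": 0},{"fingers": -1,"tx": -0.1,"ty": 0.149,"tz": -0.573,"ax": 0.187,"ay": 0,"az": 0},{"fingers": -1,"tx": -0.1,"ty": 0.149,"tz": -0.573,"ax": 0.187,"ay": 0,"az": 0},{"fingers": -1,"tx": -0.1,"ty": 0.149,"tz": -0.573,"ax": 0.187,"ay": 0,"az": 0},{"fingers": -1,"tx": -0.1,"ty": 0.149,"tz": -0.573,"ax": 0.187,"ay": 0,"az": 0}]'

```text
time_s: 2.38
tcp_pos: [0.3728, 0.2071, 0.3217]
ee_rot: [[0.001, -1.0, 0.0], [0.001, 0.0, 1.0], [-1.0, -0.001, 0.001]]
wrist_force: [0.7, 0.8, 0.8]
gripper_width: 0.999
```

play_rows --commands '[{"fingers": -1,"tx": 0,"ty": 0,"tz": -0.29,"ax": 0,"ay": 0,"az": 0},{"fingers": -1,"tx": 0,"ty": 0,"tz": -0.29,"ax": 0,"ay": 0,"az": 0},{"fingers": -1,"tx": 0,"ty": 0,"tz": -0.29,"ax": 0,"ay": 0,"az": 0},{"fingers": -1,"tx": 0,"ty": 0,"tz": -0.29,"ax": 0,"ay": 0,"az": 0},{"fingers": -1,"tx": 0,"ty": 0,"tz": -0.29,"ax": 0,"ay": 0,"az": 0}]'

```text
time_s: 2.8
tcp_pos: [0.373, -0.0011, 0.3215]
ee_rot: [[0.002, -1.0, -0.006], [0.001, -0.006, 1.0], [-1.0, -0.002, 0.001]]
wrist_force: [0.6, 0.1, 0.6]
gripper_width: 0.997
```

```bash
cat > look.py <<'E'
from h import *
import sys
Z={'dropper_mid':.041,'pot_mid':.023,'jar_mid':.025,'carton_mid':.022,'stand_small_seat':.005,'stand_medium_seat':.005,'stand_large_seat':.005,'stand_oblong_seat':.006,'cup_a_mid':.0215}
n=sys.argv[1]; s=r.sense(); p=viewer.capture('wrist'); save(p,n)
print(s['time_s'],s['tcp_pos'].round(4),s['ee_rot'][:,1].round(3)); 
im=cv2.cvtColor(p['image'],cv2.COLOR_RGB2BGR)
for k in (sys.argv[2:] or Z):
    for d in spotter.silhouettes(k,p)[:2]:
        reg=d['region'].astype(np.uint8); c,_=cv2.findContours(reg,0,2); c=max(c,key=len)
        w=np.array([ray(p,q[0],Z[k],s)[:2] for q in c]); (ctr,sz,a)=cv2.minAreaRect((w*1000).astype(np.float32))
        print(k,round(d['score'],2),np.round(d['uv']).tolist(),'uvray',ray(p,d['uv'],Z[k],s)[:2].round(4),'rect',np.round(ctr,1),np.round(sz,1),round(a,1))
        cv2.drawContours(im,[c],-1,(0,255,0),1)
cv2.imwrite('pics/'+n+'s.png',im)
E
python3 look.py w1
```

```text
2.8 [ 0.373  -0.0011  0.3215] [-1.    -0.006 -0.002]
pot_mid 0.66 [143.0, 28.0] uvray [ 0.5547 -0.2055] rect [ 554.2 -200.5] [46.5 61.3] 39.5
jar_mid 0.78 [239.0, 224.0] uvray [0.434  0.0698] rect [429.9  69.9] [67.4 52.6] 64.2
jar_mid 0.24 [144.0, 30.0] uvray [ 0.5528 -0.202 ] rect [ 552.5 -198.8] [44.4 60.9] 44.9
carton_mid 0.97 [230.0, 321.0] uvray [0.4554 0.2527] rect [458.3 255.7] [80.9 56.6] 86.9
stand_small_seat 0.76 [234.0, 38.0] uvray [ 0.436  -0.1989] rect [ 437.  -199.5] [56.3 56.9] 40.2
stand_medium_seat 0.59 [160.0, 129.0] uvray [ 0.553  -0.0743] rect [551.2 -70.8] [78.6 73.7] 0.4
stand_large_seat 0.56 [240.0, 147.0] uvray [ 0.4326 -0.0484] rect [432.  -48.4] [30.8 25.6] 26.3
stand_oblong_seat 0.95 [143.0, 231.0] uvray [0.5979 0.0898] rect [611.4  99.1] [139.7  86.5] 81.2
```

View pics/w1s.png

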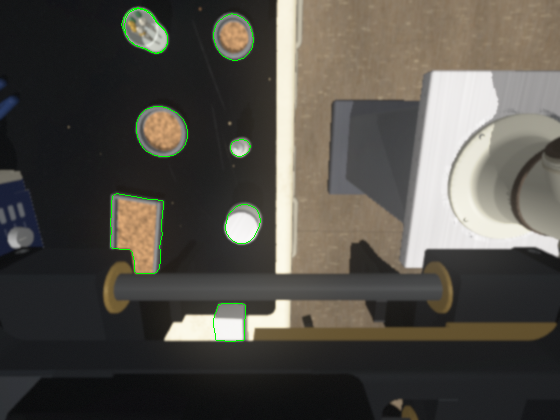

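play_rows --commands '[{"fingers": -1,"tx": -0.02,"ty": -0.16,"tz": 0.44,"ax": -0.002,"ay": 0,"az": 0},{"fingers": -1,"tx": -0.02,"ty": -0.16,"tz": 0.44,"ax": -0.002,"ay": 0,"az": 0},{"fingers": -1,"tx": -0.02,"ty": -0.16,"tz": 0.44,"ax": -0.002,"ay": 0,"az": 0},{"fingers": -1,"tx": -0.02,"ty": -0.16,"tz": 0.44,"ax": -0.002,"ay": 0,"az": 0},{"fingers": -1,"tx": -0.02,"ty": -0.16,"tz": 0.44,"ax": -0.002,"ay": 0,"az": 0}]'

```text
time_s: 3.72
tcp_pos: [0.4438, 0.1998, 0.33]
ee_rot: [[0.0, -1.0, -0.013], [0.0, -0.013, 1.0], [-1.0, -0.0, 0.0]]
wrist_force: [0.4, -0.1, 0.4]
gripper_width: 0.997
```

play_rows --commands '[{"fingers": -1,"tx": 0,"ty": -0.055,"tz": 0.18,"ax": 0,"ay": 0,"az": 0},{"fingers": -1,"tx": 0,"ty": -0.055,"tz": 0.18,"ax": 0,"ay": 0,"az": 0},{"fingers": -1,"tx": 0,"ty": -0.055,"tz": 0.18,"ax": 0,"ay": 0,"az": 0},{"fingers": -1,"tx": 0,"ty": -0.055,"tz": 0.18,"ax": 0,"ay": 0,"az": 0},{"fingers": -1,"tx": 0,"ty": -0.055,"tz": 0.18,"ax": 0,"ay": 0,"az": 0}]'

```text
time_s: 4.13
tcp_pos: [0.4836, 0.337, 0.3274]
ee_rot: [[-0.002, -1.0, -0.016], [-0.002, -0.016, 1.0], [-1.0, 0.002, -0.002]]
wrist_force: [0.6, -0.4, 0.3]
gripper_width: 1.0
```

```bash
python3 look.py w2 carton_mid stand_oblong_seat cup_a_mid jar_mid
```

```text
4.1333 [0.4836 0.337  0.3274] [-1.    -0.016  0.002]
carton_mid 0.91 [293.0, 156.0] uvray [0.4603 0.3013] rect [456.2 309.3] [160.4  52.1] 89.9
stand_oblong_seat 0.75 [187.0, 46.0] uvray [0.616 0.15 ] rect [620.8 148.6] [129.6  84.5] 80.3
cup_a_mid 0.41 [187.0, 49.0] uvray [0.6123 0.1573] rect [616.5 152.9] [125.4  83. ] 81.1
```

View pics/w2s.png

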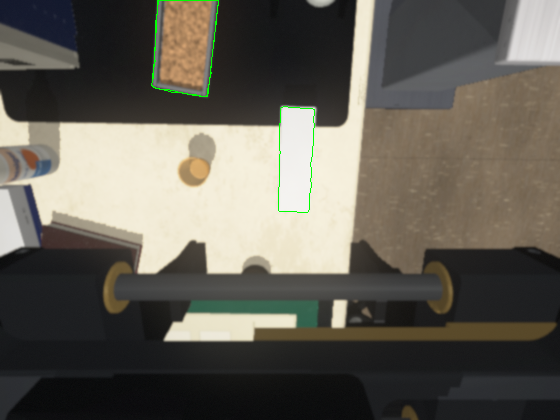

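Run:
```python
from h import *
p=viewer.capture('wrist'); s=r.sense()
P=lambda u,v,z: ray(p,(u,v),z,s)[:2]
c=[P(*q,.044) for q in [(283,107),(315,107),(309,212),(279,211)]]
print('carton',np.round(c,4).tolist(),np.mean(c,0))
print([np.linalg.norm(c[i]-c[i-1]).round(4) for i in range(4)],[np.degrees(np.arctan2(*(b-a)[::-1])).round(2) for a,b in ((c[0],c[3]),(c[1],c[2]))])
o=[P(*q,.016) for q in [(152,87),(207,97),(218,0),(158,0)]]
print('obl far',np.round(o,4).tolist(),np.mean(o[:2],0),np.linalg.norm(o[0]-o[1]),[np.degrees(np.arctan2(*(b-a)[::-1])).round(2) for a,b in ((o[3],o[0]),(o[2],o[1]))])
# w1
s=dict(s); s['tcp_pos']=np.array([.373,-.0011,.3215]); s['ee_rot']=down(180.35)
o=[P(*q,.016) for q in [(114,195),(163,202)]];print('obl near',np.round(o,4).tolist(),np.mean(o,0),np.linalg.norm(o[0]-o[1]))
```

```text
carton [[0.4771, 0.2269], [0.4324, 0.2264], [0.4345, 0.3791], [0.4807, 0.378]] [0.45615033 0.30260174]
[np.float64(0.1511), np.float64(0.0447), np.float64(0.1527), np.float64(0.0463)] [np.float64(88.62), np.float64(89.21)]
obl far [[0.6685, 0.1997], [0.5889, 0.2124], [0.5671, 0.089], [0.6486, 0.0899]] [0.62868493 0.20606881] 0.08063667565008353 [np.float64(79.74), np.float64(80.02)]
obl near [[0.6314, 0.0264], [0.5551, 0.0372]] [0.59322474 0.03180051] 0.07709512662146548
```

```bash
cat > go.py <<'E'
from h import *
import sys
a=list(map(float,sys.argv[1:])); s=r.sense(); R=s['ee_rot'];p=s['tcp_pos']
for i in range(0,len(a),4):
    print(rel(R,p,down(a[i+3]),a[i:i+3])); R=down(a[i+3]);p=np.array(a[i:i+3])
E
python3 go.py .456 .3026 .10 179 .456 .3026 .034 179
```

```text
{'tx': np.float64(0.3073), 'ty': np.float64(0.0371), 'tz': np.float64(-0.0381), 'ax': np.float64(0.0089), 'ay': np.float64(0.0002), 'az': np.float64(0.0002)}
{'tx': np.float64(0.088), 'ty': np.float64(0.0), 'tz': np.float64(0.0), 'ax': np.float64(0.0), 'ay': np.float64(0.0), 'az': np.float64(0.0)}
```

play_rows --commands '[{"fingers": -1,"tx": 0.055,"ty": 0.018,"tz": -0.018,"ax": 0.009,"ay": 0,"az": 0},{"fingers": -1,"tx": 0.11,"ty": 0.037,"tz": -0.038,"ax": 0.009,"ay": 0,"az": 0},{"fingers": -1,"tx": 0.164,"ty": 0.037,"tz": -0.038,"ax": 0.009,"ay": 0,"az": 0},{"fingers": -1,"tx": 0.218,"ty": 0.037,"tz": -0.038,"ax": 0.009,"ay": 0,"az": 0},{"fingers": -1,"tx": 0.27,"ty": 0.037,"tz": -0.038,"ax": 0.009,"ay": 0,"az": 0}]'

```text
time_s: 4.85
tcp_pos: [0.4561, 0.3022, 0.13]
ee_rot: [[0.002, -1.0, 0.018], [0.003, 0.018, 1.0], [-1.0, -0.002, 0.003]]
wrist_force: [0.5, 1.4, -0.1]
gripper_width: 0.999
```

play_rows --commands '[{"fingers": -1,"tx": 0.037,"ty": 0,"tz": 0,"ax": 0,"ay": 0,"az": 0},{"fingers": -1,"tx": 0.037,"ty": 0,"tz": 0,"ax": 0,"ay": 0,"az": 0},{"fingers": -1,"tx": 0.037,"ty": 0,"tz": 0,"ax": 0,"ay": 0,"az": 0}]'

```text
time_s: 5.1
tcp_pos: [0.4563, 0.3024, 0.1021]
ee_rot: [[-0.001, -1.0, 0.018], [-0.002, 0.018, 1.0], [-1.0, 0.001, -0.002]]
wrist_force: [-0.0, 0.5, 0.5]
gripper_width: 0.996
```

```bash
python3 go.py .456 .3026 .034 179; python3 -c "
from h import *
print(r.sense()['tcp_pos'])"
```

```text
{'tx': np.float64(0.0908), 'ty': np.float64(0.0003), 'tz': np.float64(0.0004), 'ax': np.float64(-0.0001), 'ay': np.float64(-0.0006), 'az': np.float64(-0.0002)}
[0.45629214 0.30241579 0.10212389]
```

play_rows --commands '[{"fingers": -1,"tx": 0.045,"ty": 0,"tz": 0,"ax": 0,"ay": 0,"az": 0},{"fingers": -1,"tx": 0.08,"ty": 0,"tz": 0,"ax": 0,"ay": 0,"az": 0},{"fingers": -1,"tx": 0.091,"ty": 0,"tz": 0,"ax": 0,"ay": 0,"az": 0},{"fingers": 1,"tx": 0.091,"ty": 0,"tz": 0,"ax": 0,"ay": 0,"az": 0},{"fingers": 1,"tx": 0.091,"ty": 0,"tz": 0,"ax": 0,"ay": 0,"az": 0}]'

```text
time_s: 5.52
tcp_pos: [0.4576, 0.3045, 0.0361]
ee_rot: [[0.003, -1.0, 0.017], [0.002, 0.017, 1.0], [-1.0, -0.003, 0.002]]
wrist_force: [1.8, -0.4, -0.2]
gripper_width: 0.919
```

play_rows --commands '[{"fingers": 1,"tx": 0,"ty": 0,"tz": 0,"ax": 0,"ay": 0,"az": 0},{"fingers": 1,"tx": 0,"ty": 0,"tz": 0,"ax": 0,"ay": 0,"az": 0},{"fingers": 1,"tx": 0,"ty": 0,"tz": 0,"ax": 0,"ay": 0,"az": 0},{"fingers": 1,"tx": 0,"ty": 0,"tz": 0,"ax": 0,"ay": 0,"az": 0},{"fingers": 1,"tx": 0,"ty": 0,"tz": 0,"ax": 0,"ay": 0,"az": 0}]'

```text
time_s: 5.93
tcp_pos: [0.4565, 0.3036, 0.0345]
ee_rot: [[0.001, -1.0, 0.017], [0.001, 0.017, 1.0], [-1.0, -0.001, 0.001]]
wrist_force: [0.9, -0.0, 0.2]
gripper_width: 0.551
```

play_rows --commands '[{"fingers": 1,"tx": -0.04,"ty": 0,"tz": 0,"ax": 0,"ay": 0,"az": 0},{"fingers": 1,"tx": -0.08,"ty": 0,"tz": 0,"ax": 0,"ay": 0,"az": 0},{"fingers": 1,"tx": -0.12,"ty": 0,"tz": 0,"ax": 0,"ay": 0,"az": 0},{"fingers": 1,"tx": -0.15,"ty": 0,"tz": 0,"ax": 0,"ay": 0,"az": 0},{"fingers": 1,"tx": -0.15,"ty": 0,"tz": 0,"ax": 0,"ay": 0,"az": 0}]'

```text
time_s: 6.35
tcp_pos: [0.4586, 0.3054, 0.1518]
ee_rot: [[0.008, -1.0, 0.016], [0.007, 0.016, 1.0], [-1.0, -0.008, 0.007]]
wrist_force: [0.1, 0.4, -0.8]
gripper_width: 0.547
```

```bash
python3 go.py .611 .119 .145 170 .611 .119 .042 170
```

```text
{'tx': np.float64(0.0089), 'ty': np.float64(-0.2072), 'tz': np.float64(-0.2453), 'ax': np.float64(0.0504), 'ay': np.float64(0.0025), 'az': np.float64(0.0023)}
{'tx': np.float64(0.1373), 'ty': np.float64(0.0), 'tz': np.float64(0.0), 'ax': np.float64(0.0), 'ay': np.float64(0.0), 'az': np.float64(0.0)}
```

play_rows --commands '[{"fingers": 1,"tx": 0.005,"ty": -0.03,"tz": -0.035,"ax": 0.01,"ay": 0,"az": 0},{"fingers": 1,"tx": 0.005,"ty": -0.065,"tz": -0.077,"ax": 0.02,"ay": 0,"az": 0},{"fingers": 1,"tx": 0.005,"ty": -0.1,"tz": -0.118,"ax": 0.03,"ay": 0,"az": 0},{"fingers": 1,"tx": 0.005,"ty": -0.135,"tz": -0.16,"ax": 0.04,"ay": 0,"az": 0},{"fingers": 1,"tx": 0.005,"ty": -0.165,"tz": -0.196,"ax": 0.05,"ay": 0,"az": 0}]'

```text
time_s: 6.77
tcp_pos: [0.5781, 0.1522, 0.1418]
ee_rot: [[-0.001, -0.984, 0.176], [-0.001, 0.176, 0.984], [-1.0, 0.001, -0.001]]
wrist_force: [0.2, 0.1, -1.8]
gripper_width: 0.552
```

play_rows --commands '[{"fingers": 1,"tx": 0.0,"ty": -0.026,"tz": -0.035,"ax": 0,"ay": 0,"az": 0},{"fingers": 1,"tx": 0.0,"ty": -0.034,"tz": -0.056,"ax": 0,"ay": 0,"az": 0},{"fingers": 1,"tx": 0.0,"ty": -0.034,"tz": -0.056,"ax": 0,"ay": 0,"az": 0},{"fingers": 1,"tx": 0.0,"ty": -0.034,"tz": -0.056,"ax": 0,"ay": 0,"az": 0}]'

```text
time_s: 7.1
tcp_pos: [0.5949, 0.1073, 0.1416]
ee_rot: [[-0.002, -0.984, 0.176], [-0.0, 0.176, 0.984], [-1.0, 0.002, -0.001]]
wrist_force: [0.1, 0.2, -0.7]
gripper_width: 0.547
```

```bash
python3 go.py .611 .119 .145 170; python3 look.py w3 stand_oblong_seat
```

```text
{'tx': np.float64(-0.0046), 'ty': np.float64(-0.0184), 'tz': np.float64(0.0192), 'ax': np.float64(-0.0008), 'ay': np.float64(-0.0002), 'az': np.float64(-0.0006)}
7.1 [0.5949 0.1073 0.1416] [-0.984  0.176  0.002]
stand_oblong_seat 0.82 [226.0, 169.0] uvray [0.6365 0.0606] rect [609.8  84.2] [106.9  79.4] 79.9
```

View pics/w3.png

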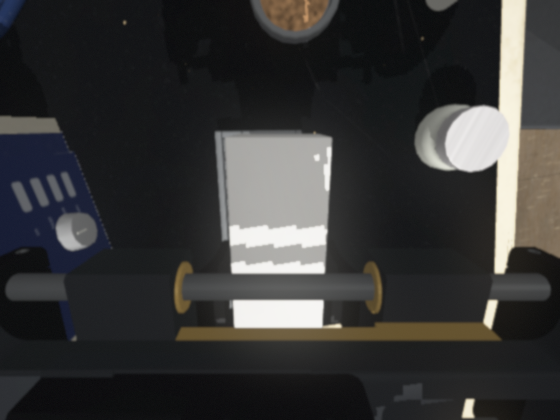

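Run:
```python
from h import *
p=viewer.capture('wrist'); s=r.sense(); print(s['tcp_pos'])
for z in (0,.02,.05,.1): print(z,[ray(p,q,z,s)[:2].round(3).tolist() for q in [(62,125),(110,250)]])
for q in [(216,132),(221,238),(301,132)]: print(ray(p,q,.016,s)[:2].round(4))
q=viewer.capture('scene'); print('scene box',[ray(q,u,0)[:2].round(3).tolist() for u in [(319,176),(358,196)]])
cv2.imwrite('pics/sc.png',cv2.resize(cv2.cvtColor(q['image'][120:320,180:420],cv2.COLOR_RGB2BGR),None,fx=3,fy=3))
```

```text
[0.59483653 0.10923652 0.14233422]
0 [[0.782, -0.003], [0.779, 0.127]]
0.02 [[0.768, -0.001], [0.765, 0.12]]
0.05 [[0.747, 0.003], [0.744, 0.11]]
0.1 [[0.712, 0.01], [0.71, 0.094]]
[0.6368 0.0282]
[0.6551 0.128 ]
[0.5617 0.0412]
scene box [[0.795, 0.193], [0.819, 0.024]]
```

View pics/sc.png

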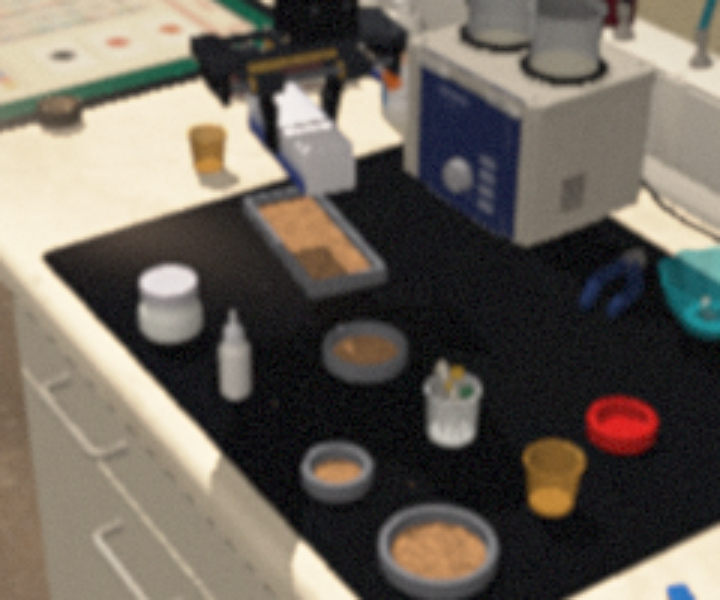

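```bash
python3 go.py .613 .1215 .10 170 .613 .1215 .046 170
```

```text
{'tx': np.float64(0.0566), 'ty': np.float64(-0.0211), 'tz': np.float64(0.02), 'ax': np.float64(0.0005), 'ay': np.float64(-0.0), 'az': np.float64(-0.0001)}
{'tx': np.float64(0.072), 'ty': np.float64(0.0), 'tz': np.float64(0.0), 'ax': np.float64(0.0), 'ay': np.float64(0.0), 'az': np.float64(0.0)}
```

play_rows --commands '[{"fingers": 1,"tx": 0.0,"ty": -0.021,"tz": 0.02,"ax": 0,"ay": 0,"az": 0},{"fingers": 1,"tx": 0.03,"ty": -0.021,"tz": 0.02,"ax": 0,"ay": 0,"az": 0},{"fingers": 1,"tx": 0.056,"ty": -0.021,"tz": 0.02,"ax": 0,"ay": 0,"az": 0},{"fingers": 1,"tx": 0.056,"ty": -0.021,"tz": 0.02,"ax": 0,"ay": 0,"az": 0},{"fingers": 1,"tx": 0.056,"ty": -0.021,"tz": 0.02,"ax": 0,"ay": 0,"az": 0}]'

```text
time_s: 7.72
tcp_pos: [0.6125, 0.121, 0.0998]
ee_rot: [[-0.002, -0.985, 0.172], [-0.001, 0.172, 0.985], [-1.0, 0.002, -0.002]]
wrist_force: [0.7, 0.5, -0.3]
gripper_width: 0.55
```

```bash
python3 go.py .613 .1215 .046 170;  python3 - <<'E'
from h import *
q=viewer.capture('side');cv2.imwrite('pics/sd.png',cv2.resize(cv2.cvtColor(q['image'][130:330,150:370],cv2.COLOR_RGB2BGR),None,fx=3,fy=3))
E
```

```text
{'tx': np.float64(0.0717), 'ty': np.float64(-0.0006), 'tz': np.float64(0.0009), 'ax': np.float64(0.0005), 'ay': np.float64(-0.0006), 'az': np.float64(-0.0007)}
```

View pics/sd.png

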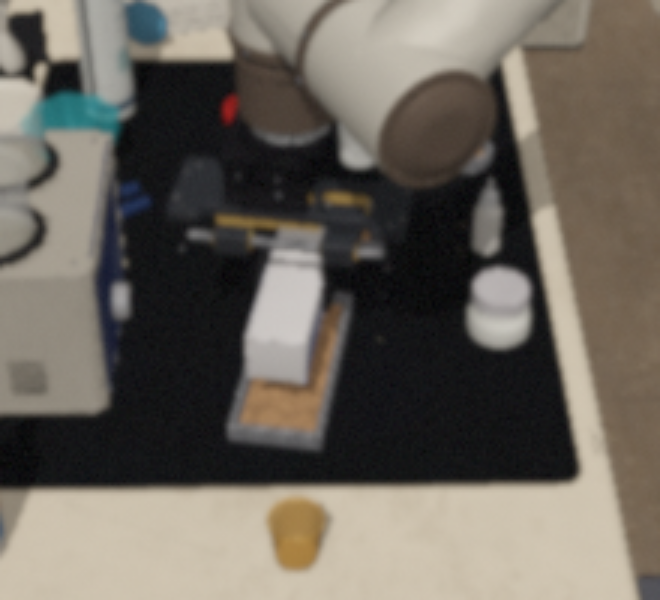

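play_rows --commands '[{"fingers": 1,"tx": 0.025,"ty": 0,"tz": 0,"ax": 0,"ay": 0,"az": 0},{"fingers": 1,"tx": 0.05,"ty": 0,"tz": 0,"ax": 0,"ay": 0,"az": 0},{"fingers": 1,"tx": 0.065,"ty": 0,"tz": 0,"ax": 0,"ay": 0,"az": 0},{"fingers": 1,"tx": 0.072,"ty": 0,"tz": 0,"ax": 0,"ay": 0,"az": 0},{"fingers": 1,"tx": 0.072,"ty": 0,"tz": 0,"ax": 0,"ay": 0,"az": 0}]'

```text
time_s: 8.18
tcp_pos: [0.6131, 0.1205, 0.0462]
ee_rot: [[-0.001, -0.985, 0.173], [-0.001, 0.173, 0.985], [-1.0, 0.001, -0.001]]
wrist_force: [-0.6, -1.3, -1.0]
gripper_width: 0.55
```

play_rows --commands '[{"fingers": 1,"tx": 0.003,"ty": 0,"tz": 0,"ax": 0,"ay": 0,"az": 0},{"fingers": 1,"tx": 0.006,"ty": 0,"tz": 0,"ax": 0,"ay": 0,"az": 0},{"fingers": 1,"tx": 0.006,"ty": 0,"tz": 0,"ax": 0,"ay": 0,"az": 0}]'

```text
time_s: 8.43
tcp_pos: [0.6137, 0.1206, 0.0426]
ee_rot: [[0.001, -0.985, 0.174], [0.0, 0.174, 0.985], [-1.0, -0.001, 0.001]]
wrist_force: [-1.0, 0.0, -0.3]
gripper_width: 0.549
```

play_rows --commands '[{"fingers": 1,"tx": 0.0022,"ty": 0,"tz": 0,"ax": 0,"ay": 0,"az": 0},{"fingers": 1,"tx": 0.0022,"ty": 0,"tz": 0,"ax": 0,"ay": 0,"az": 0},{"fingers": 0.0,"tx": 0.0022,"ty": 0,"tz": 0,"ax": 0,"ay": 0,"az": 0},{"fingers": -0.5,"tx": 0.0022,"ty": 0,"tz": 0,"ax": 0,"ay": 0,"az": 0},{"fingers": -1,"tx": 0.0022,"ty": 0,"tz": 0,"ax": 0,"ay": 0,"az": 0}]'

```text
time_s: 8.85
tcp_pos: [0.6135, 0.1206, 0.0404]
ee_rot: [[0.0, -0.985, 0.174], [0.0, 0.174, 0.985], [-1.0, -0.0, 0.0]]
wrist_force: [0.0, -0.1, 0.7]
gripper_width: 0.633
```

play_rows --commands '[{"fingers": -1,"tx": 0,"ty": 0,"tz": 0,"ax": 0,"ay": 0,"az": 0},{"fingers": -1,"tx": 0,"ty": 0,"tz": 0,"ax": 0,"ay": 0,"az": 0},{"fingers": -1,"tx": -0.02,"ty": 0,"tz": 0,"ax": 0,"ay": 0,"az": 0},{"fingers": -1,"tx": -0.06,"ty": 0,"tz": 0,"ax": 0,"ay": 0,"az": 0},{"fingers": -1,"tx": -0.1,"ty": 0,"tz": 0,"ax": 0,"ay": 0,"az": 0}]'

```text
time_s: 9.27
tcp_pos: [0.6124, 0.1201, 0.1147]
ee_rot: [[-0.004, -0.985, 0.174], [-0.002, 0.174, 0.985], [-1.0, 0.003, -0.002]]
wrist_force: [0.3, 0.3, -0.3]
gripper_width: 0.964
```

```bash
python3 go.py .48 .08 .33 180 .46 -.09 .33 180
```

```text
{'tx': np.float64(-0.2863), 'ty': np.float64(0.1656), 'tz': np.float64(-0.084), 'ax': np.float64(-0.0555), 'ay': np.float64(-0.0006), 'az': np.float64(-0.0011)}
{'tx': np.float64(0.0), 'ty': np.float64(0.0267), 'tz': np.float64(-0.2267), 'ax': np.float64(0.0), 'ay': np.float64(0.0), 'az': np.float64(0.0)}
```

play_rows --commands '[{"fingers": -1,"tx": -0.286,"ty": 0.166,"tz": -0.084,"ax": -0.055,"ay": 0,"az": 0},{"fingers": -1,"tx": -0.286,"ty": 0.166,"tz": -0.084,"ax": -0.055,"ay": 0,"az": 0},{"fingers": -1,"tx": -0.286,"ty": 0.166,"tz": -0.084,"ax": -0.055,"ay": 0,"az": 0},{"fingers": -1,"tx": -0.286,"ty": 0.166,"tz": -0.084,"ax": -0.055,"ay": 0,"az": 0},{"fingers": -1,"tx": -0.286,"ty": 0.166,"tz": -0.084,"ax": -0.055,"ay": 0,"az": 0}]'

```text
time_s: 9.68
tcp_pos: [0.5033, 0.0871, 0.2915]
ee_rot: [[-0.0, -1.0, 0.002], [-0.0, 0.002, 1.0], [-1.0, 0.0, -0.0]]
wrist_force: [1.1, 1.5, 0.5]
gripper_width: 1.003
```

```bash
python3 go.py .47 .08 .33 180 .46 -.12 .36 180;python3 look.py w4 jar_mid
```

```text
{'tx': np.float64(-0.0513), 'ty': np.float64(0.0444), 'tz': np.float64(-0.0096), 'ax': np.float64(-0.0005), 'ay': np.float64(-0.0), 'az': np.float64(-0.0001)}
{'tx': np.float64(-0.04), 'ty': np.float64(0.0133), 'tz': np.float64(-0.2667), 'ax': np.float64(0.0), 'ay': np.float64(0.0), 'az': np.float64(0.0)}
9.6833 [0.5033 0.0871 0.2915] [-1.     0.002  0.   ]
jar_mid 0.8 [331.0, 169.0] uvray [0.4277 0.0666] rect [427.9  68.9] [55.5 63.7] 45.6
jar_mid 0.45 [201.0, 198.0] uvray [0.6146 0.1075] rect [617.5 128.2] [165.6  58.4] 80.1
```

play_rows --commands '[{"fingers": -1,"tx": -0.09,"ty": 0.058,"tz": -0.276,"ax": 0,"ay": 0,"az": 0},{"fingers": -1,"tx": -0.09,"ty": 0.058,"tz": -0.276,"ax": 0,"ay": 0,"az": 0},{"fingers": -1,"tx": -0.09,"ty": 0.058,"tz": -0.276,"ax": 0,"ay": 0,"az": 0},{"fingers": -1,"tx": -0.09,"ty": 0.058,"tz": -0.276,"ax": 0,"ay": 0,"az": 0},{"fingers": -1,"tx": -0.09,"ty": 0.058,"tz": -0.276,"ax": 0,"ay": 0,"az": 0}]'

```text
time_s: 10.2
tcp_pos: [0.4626, -0.108, 0.3539]
ee_rot: [[0.0, -1.0, 0.001], [0.0, 0.001, 1.0], [-1.0, -0.0, 0.0]]
wrist_force: [0.6, -0.8, -0.6]
gripper_width: 1.003
```

play_rows --commands '[{"fingers": -1,"tx": 0,"ty": 0,"tz": -0.03,"ax": 0,"ay": 0,"az": 0},{"fingers": -1,"tx": 0,"ty": 0,"tz": -0.03,"ax": 0,"ay": 0,"az": 0},{"fingers": -1,"tx": 0,"ty": 0,"tz": -0.03,"ax": 0,"ay": 0,"az": 0}]'

```text
time_s: 10.45
tcp_pos: [0.4631, -0.1301, 0.353]
ee_rot: [[-0.0, -1.0, 0.005], [0.0, 0.005, 1.0], [-1.0, 0.0, 0.0]]
wrist_force: [-0.6, -0.4, 0.2]
gripper_width: 0.998
```

```bash
python3 look.py w5 dropper_mid pot_mid stand_small_seat stand_medium_seat stand_large_seat cup_a_mid
```

```text
10.45 [ 0.4631 -0.1301  0.353 ] [-1.     0.005  0.   ]
dropper_mid 0.73 [299.0, 226.0] uvray [ 0.428  -0.0501] rect [429.7 -53.5] [23.6 39.2] 8.2
dropper_mid 0.61 [230.0, 209.0] uvray [ 0.5407 -0.0804] rect [544.5 -78.9] [71.  70.1] 43.1
pot_mid 0.75 [218.0, 133.0] uvray [ 0.5559 -0.1984] rect [ 553.1 -198.7] [47.5 46.9] 42.9
stand_small_seat 0.82 [144.0, 80.0] uvray [ 0.6697 -0.2794] rect [ 668.9 -275.5] [54.8 59. ] 89.8
stand_small_seat 0.81 [294.0, 137.0] uvray [ 0.4348 -0.1924] rect [ 435.6 -197.9] [53.7 52.5] 89.8
stand_medium_seat 0.96 [229.0, 208.0] uvray [ 0.548  -0.0722] rect [548.5 -68.1] [75.1 70.6] 88.3
stand_large_seat 0.89 [285.0, 53.0] uvray [ 0.4507 -0.3163] rect [ 448.3 -317.8] [88.4 88.9] 19.1
cup_a_mid 0.88 [209.0, 51.0] uvray [ 0.5632 -0.3155] rect [ 564.9 -314.4] [46.3 47.1] 89.8
```

View pics/w5s.png

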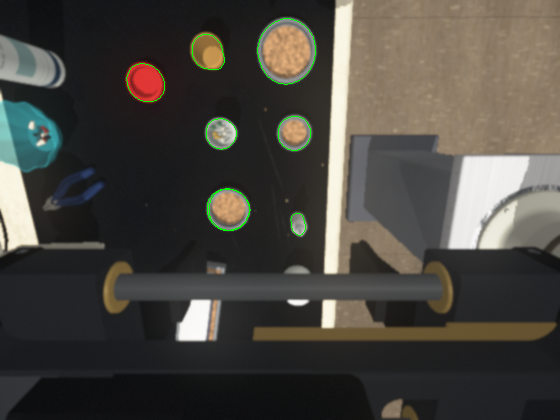

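View pics/w4s.png

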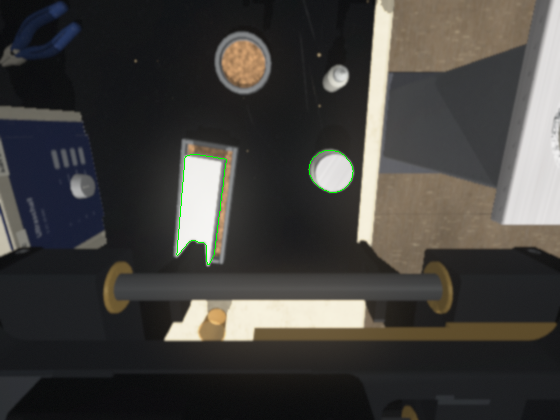

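```bash
python3 go.py .428 -.052 .15 180
```

```text
{'tx': np.float64(0.271), 'ty': np.float64(0.0475), 'tz': np.float64(0.1017), 'ax': np.float64(-0.0), 'ay': np.float64(0.0), 'az': np.float64(-0.0001)}
```

play_rows --commands '[{"fingers": -1,"tx": 0.05,"ty": 0.01,"tz": 0.02,"ax": 0,"ay": 0,"az": 0},{"fingers": -1,"tx": 0.1,"ty": 0.02,"tz": 0.04,"ax": 0,"ay": 0,"az": 0},{"fingers": -1,"tx": 0.15,"ty": 0.03,"tz": 0.06,"ax": 0,"ay": 0,"az": 0},{"fingers": -1,"tx": 0.2,"ty": 0.04,"tz": 0.08,"ax": 0,"ay": 0,"az": 0},{"fingers": -1,"tx": 0.25,"ty": 0.0475,"tz": 0.1,"ax": 0,"ay": 0,"az": 0}]'

```text
time_s: 11.22
tcp_pos: [0.4272, -0.0531, 0.1648]
ee_rot: [[0.001, -1.0, 0.001], [0.0, 0.001, 1.0], [-1.0, -0.001, 0.0]]
wrist_force: [-0.1, 0.9, -0.7]
gripper_width: 0.999
```

play_rows --commands '[{"fingers": -1,"tx": 0.02,"ty": 0,"tz": 0.002,"ax": 0,"ay": 0,"az": 0},{"fingers": -1,"tx": 0.02,"ty": 0,"tz": 0.002,"ax": 0,"ay": 0,"az": 0},{"fingers": -1,"tx": 0.02,"ty": 0,"tz": 0.002,"ax": 0,"ay": 0,"az": 0}]'

```text
time_s: 11.47
tcp_pos: [0.4284, -0.0522, 0.151]
ee_rot: [[-0.001, -1.0, -0.0], [-0.001, -0.0, 1.0], [-1.0, 0.001, -0.001]]
wrist_force: [0.8, -0.1, -0.5]
gripper_width: 1.005
```

```bash
python3 go.py .428 -.052 .04 180;  python3 - <<'E'
from h import *
a=r.sense();p=viewer.capture('wrist')
for k in (0.0,.041,.082):
    R,c=cam(p,a); X=R.T@(np.array([.428,-.052,k])-c); print(k,(X[:2]/X[2]*290.65+[277.6,211]).round(0))
q=viewer.capture('side')
cv2.imwrite('pics/d.png',cv2.cvtColor(np.hstack([p['image'][:,100:460],cv2.resize(q['image'][120:260,230:370],(420,420))]),cv2.COLOR_RGB2BGR))
E
```

```text
{'tx': np.float64(0.148), 'ty': np.float64(0.0004), 'tz': np.float64(0.0003), 'ax': np.float64(0.0001), 'ay': np.float64(-0.0003), 'az': np.float64(-0.0002)}
0.0 [278. 204.]
0.041 [278. 215.]
0.082 [278. 230.]
```

View pics/d.png

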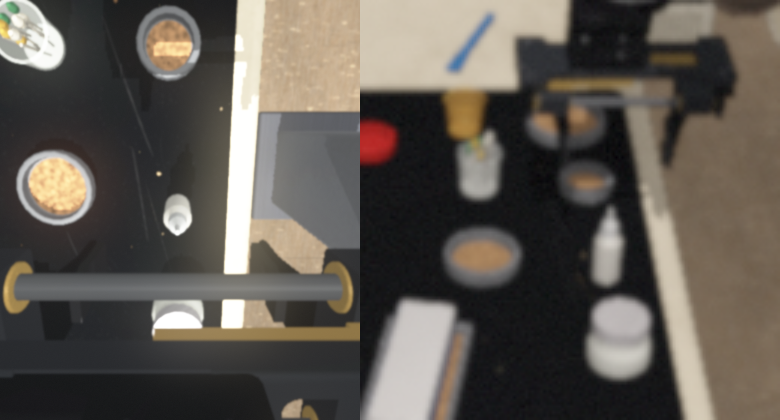

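play_rows --commands '[{"fingers": -1,"tx": 0.05,"ty": 0,"tz": 0,"ax": 0,"ay": 0,"az": 0},{"fingers": -1,"tx": 0.1,"ty": 0,"tz": 0,"ax": 0,"ay": 0,"az": 0},{"fingers": -1,"tx": 0.135,"ty": 0,"tz": 0,"ax": 0,"ay": 0,"az": 0},{"fingers": -1,"tx": 0.148,"ty": 0,"tz": 0,"ax": 0,"ay": 0,"az": 0},{"fingers": 0.2,"tx": 0.148,"ty": 0,"tz": 0,"ax": 0,"ay": 0,"az": 0}]'

```text
time_s: 11.98
tcp_pos: [0.4279, -0.053, 0.039]
ee_rot: [[-0.002, -1.0, 0.003], [-0.001, 0.003, 1.0], [-1.0, 0.002, -0.001]]
wrist_force: [-0.3, 0.2, -0.3]
gripper_width: 0.972
```

play_rows --commands '[{"fingers": 1,"tx": 0,"ty": 0,"tz": 0,"ax": 0,"ay": 0,"az": 0},{"fingers": 1,"tx": 0,"ty": 0,"tz": 0,"ax": 0,"ay": 0,"az": 0},{"fingers": 1,"tx": 0,"ty": 0,"tz": 0,"ax": 0,"ay": 0,"az": 0},{"fingers": 1,"tx": 0,"ty": 0,"tz": 0,"ax": 0,"ay": 0,"az": 0},{"fingers": 1,"tx": 0,"ty": 0,"tz": 0,"ax": 0,"ay": 0,"az": 0}]'

```text
time_s: 12.4
tcp_pos: [0.4286, -0.0525, 0.0409]
ee_rot: [[0.002, -1.0, 0.002], [0.001, 0.002, 1.0], [-1.0, -0.002, 0.001]]
wrist_force: [0.3, -0.2, -0.5]
gripper_width: 0.631
```

play_rows --commands '[{"fingers": 1,"tx": 0,"ty": 0,"tz": 0,"ax": 0,"ay": 0,"az": 0},{"fingers": 1,"tx": 0,"ty": 0,"tz": 0,"ax": 0,"ay": 0,"az": 0},{"fingers": 1,"tx": 0,"ty": 0,"tz": 0,"ax": 0,"ay": 0,"az": 0},{"fingers": 1,"tx": 0,"ty": 0,"tz": 0,"ax": 0,"ay": 0,"az": 0}]'

```text
time_s: 12.73
tcp_pos: [0.428, -0.0526, 0.04]
ee_rot: [[0.0, -1.0, 0.002], [-0.0, 0.002, 1.0], [-1.0, -0.0, -0.0]]
wrist_force: [0.2, -0.7, 0.1]
gripper_width: 0.326
```

play_rows --commands '[{"fingers": 1,"tx": 0,"ty": 0,"tz": 0,"ax": 0,"ay": 0,"az": 0},{"fingers": 1,"tx": 0,"ty": 0,"tz": 0,"ax": 0,"ay": 0,"az": 0},{"fingers": 1,"tx": -0.02,"ty": 0,"tz": 0,"ax": 0,"ay": 0,"az": 0},{"fingers": 1,"tx": -0.07,"ty": 0,"tz": 0,"ax": 0,"ay": 0,"az": 0},{"fingers": 1,"tx": -0.107,"ty": 0,"tz": 0,"ax": 0,"ay": 0,"az": 0}]'

```text
time_s: 13.15
tcp_pos: [0.4276, -0.0527, 0.1212]
ee_rot: [[-0.002, -1.0, 0.001], [-0.001, 0.001, 1.0], [-1.0, 0.002, -0.001]]
wrist_force: [1.7, -0.9, -0.3]
gripper_width: 0.281
```

play_rows --commands '[{"fingers": 1,"tx": 0,"ty": -0.003,"tz": -0.05,"ax": 0,"ay": 0,"az": 0},{"fingers": 1,"tx": 0,"ty": -0.006,"tz": -0.1,"ax": 0,"ay": 0,"az": 0},{"fingers": 1,"tx": 0,"ty": -0.01,"tz": -0.15,"ax": 0,"ay": 0,"az": 0},{"fingers": 1,"tx": 0,"ty": -0.0113,"tz": -0.18,"ax": 0,"ay": 0,"az": 0},{"fingers": 1,"tx": 0,"ty": -0.0113,"tz": -0.194,"ax": 0,"ay": 0,"az": 0}]'

```text
time_s: 13.57
tcp_pos: [0.436, -0.2004, 0.1199]
ee_rot: [[-0.0, -1.0, 0.005], [-0.0, 0.005, 1.0], [-1.0, 0.0, -0.0]]
wrist_force: [0.3, 0.8, -0.6]
gripper_width: 0.279
```

```bash
python3 go.py .4365 -.198 .06 180;python3 - <<'E'
from h import *
a=r.sense();p=viewer.capture('wrist');print(a['time_s'],a['tcp_pos'],a['gripper_width'])
def pr(X):
    R,c=cam(p,a); X=R.T@(np.array(X)-c); return X[:2]/X[2]*290.65+[277.6,211]
im=cv2.cvtColor(p['image'],cv2.COLOR_RGB2BGR)
def circ(x,y,z,rad,col): cv2.polylines(im,[np.array([pr([x+rad*np.cos(t),y+rad*np.sin(t),z]) for t in np.linspace(0,6.28,60)]).round().astype(int)],True,col,1)
circ(.4365,-.198,.016,.028,(0,255,0)); circ(.549,-.0695,.016,.037,(0,255,0)); circ(.4485,-.317,.016,.044,(0,255,0));circ(.551,-.199,.046,.022,(0,255,255));circ(.551,-.199,0,.02,(0,255,255))
cv2.imwrite('pics/d2.png',im)
E
```

```text
{'tx': np.float64(0.0799), 'ty': np.float64(-0.0007), 'tz': np.float64(0.0032), 'ax': np.float64(-0.0015), 'ay': np.float64(-0.0), 'az': np.float64(-0.0001)}
13.5667 [ 0.43598308 -0.20036177  0.11990604] 0.2793235716730192
```

View pics/d2.png

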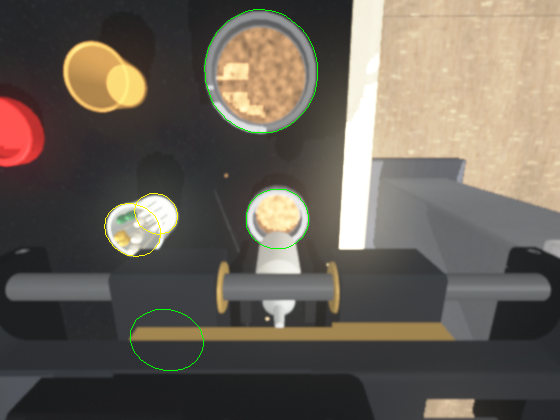

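play_rows --commands '[{"fingers": 1,"tx": 0.04,"ty": -0.0007,"tz": 0.003,"ax": 0,"ay": 0,"az": 0},{"fingers": 1,"tx": 0.075,"ty": -0.0007,"tz": 0.003,"ax": 0,"ay": 0,"az": 0},{"fingers": 1,"tx": 0.09,"ty": -0.0007,"tz": 0.003,"ax": 0,"ay": 0,"az": 0},{"fingers": 1,"tx": 0.096,"ty": -0.0007,"tz": 0.003,"ax": 0,"ay": 0,"az": 0},{"fingers": 1,"tx": 0.096,"ty": -0.0007,"tz": 0.003,"ax": 0,"ay": 0,"az": 0}]'

```text
time_s: 14.03
tcp_pos: [0.4359, -0.1952, 0.0471]
ee_rot: [[-0.003, -1.0, 0.001], [0.0, 0.001, 1.0], [-1.0, 0.003, 0.0]]
wrist_force: [0.4, -0.3, 0.1]
gripper_width: 0.282
```

play_rows --commands '[{"fingers": 1,"tx": 0.002,"ty": 0,"tz": 0,"ax": 0,"ay": 0,"az": 0},{"fingers": 1,"tx": 0.003,"ty": 0,"tz": 0,"ax": 0,"ay": 0,"az": 0},{"fingers": 1,"tx": 0.003,"ty": 0,"tz": 0,"ax": 0,"ay": 0,"az": 0}]'

```text
time_s: 14.28
tcp_pos: [0.4374, -0.1957, 0.0468]
ee_rot: [[0.002, -1.0, 0.001], [-0.0, 0.001, 1.0], [-1.0, -0.002, -0.0]]
wrist_force: [-0.4, 0.5, 0.2]
gripper_width: 0.278
```

play_rows --commands '[{"fingers": 1,"tx": 0.001,"ty": 0,"tz": -0.002,"ax": 0,"ay": 0,"az": 0},{"fingers": 1,"tx": 0.001,"ty": 0,"tz": -0.002,"ax": 0,"ay": 0,"az": 0},{"fingers": 0.3,"tx": 0.001,"ty": 0,"tz": -0.002,"ax": 0,"ay": 0,"az": 0},{"fingers": -0.1,"tx": 0.001,"ty": 0,"tz": -0.002,"ax": 0,"ay": 0,"az": 0},{"fingers": -1,"tx": 0.001,"ty": 0,"tz": -0.002,"ax": 0,"ay": 0,"az": 0}]'

```text
time_s: 14.7
tcp_pos: [0.4368, -0.1974, 0.0454]
ee_rot: [[0.0, -1.0, 0.002], [-0.0, 0.002, 1.0], [-1.0, -0.0, -0.0]]
wrist_force: [-0.1, -0.1, 0.9]
gripper_width: 0.422
```

play_rows --commands '[{"fingers": -1,"tx": 0,"ty": 0,"tz": 0,"ax": 0,"ay": 0,"az": 0},{"fingers": -1,"tx": 0,"ty": 0,"tz": 0,"ax": 0,"ay": 0,"az": 0},{"fingers": -1,"tx": 0,"ty": 0,"tz": 0,"ax": 0,"ay": 0,"az": 0},{"fingers": -1,"tx": -0.04,"ty": 0,"tz": 0,"ax": 0,"ay": 0,"az": 0},{"fingers": -1,"tx": -0.09,"ty": 0,"tz": 0,"ax": 0,"ay": 0,"az": 0}]'

```text
time_s: 15.12
tcp_pos: [0.4343, -0.197, 0.1108]
ee_rot: [[-0.008, -1.0, 0.002], [0.001, 0.002, 1.0], [-1.0, 0.008, 0.001]]
wrist_force: [2.2, -0.8, -0.0]
gripper_width: 0.793
```

play_rows --commands '[{"fingers": -1,"tx": -0.05,"ty": 0,"tz": 0,"ax": 0,"ay": 0,"az": 0},{"fingers": -1,"tx": -0.05,"ty": -0.04,"tz": 0,"ax": 0,"ay": 0,"az": 0},{"fingers": -1,"tx": -0.05,"ty": -0.09,"tz": 0,"ax": 0,"ay": 0,"az": 0},{"fingers": -1,"tx": -0.05,"ty": -0.135,"tz": 0,"ax": 0,"ay": 0,"az": 0},{"fingers": -1,"tx": -0.05,"ty": -0.153,"tz": 0,"ax": 0,"ay": 0,"az": 0}]'

```text
time_s: 15.53
tcp_pos: [0.5555, -0.1976, 0.1507]
ee_rot: [[0.004, -1.0, 0.001], [-0.001, 0.001, 1.0], [-1.0, -0.004, -0.001]]
wrist_force: [0.5, -0.4, 0.7]
gripper_width: 0.993
```

```bash
python3 go.py .551 -.199 .035 180;  python3 - <<'E'
from h import *
a=r.sense();print(a['tcp_pos'])
q=viewer.capture('scene');p=viewer.capture('side')
cv2.imwrite('pics/e.png',cv2.cvtColor(np.hstack([cv2.resize(q['image'][170:330,210:370],(400,400)),cv2.resize(p['image'][130:270,220:360],(400,400))]),cv2.COLOR_RGB2BGR))
E
```

```text
{'tx': np.float64(0.1542), 'ty': np.float64(0.0066), 'tz': np.float64(-0.0017), 'ax': np.float64(-0.0002), 'ay': np.float64(-0.0003), 'az': np.float64(0.0011)}
[ 0.55552849 -0.19762005  0.150653  ]
```

View pics/e.png

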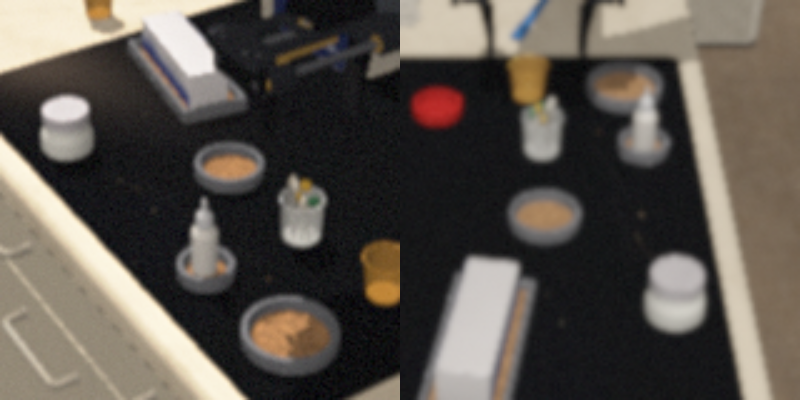

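play_rows --commands '[{"fingers": -1,"tx": 0.03,"ty": 0.001,"tz": -0.001,"ax": 0,"ay": 0,"az": 0},{"fingers": -1,"tx": 0.08,"ty": 0.001,"tz": -0.001,"ax": 0,"ay": 0,"az": 0},{"fingers": -1,"tx": 0.125,"ty": 0.001,"tz": -0.001,"ax": 0,"ay": 0,"az": 0},{"fingers": -1,"tx": 0.15,"ty": 0.001,"tz": -0.001,"ax": 0,"ay": 0,"az": 0},{"fingers": -1,"tx": 0.153,"ty": 0.001,"tz": -0.001,"ax": 0,"ay": 0,"az": 0}]'

```text
time_s: 16.05
tcp_pos: [0.5463, -0.1978, 0.0311]
ee_rot: [[-0.01, -1.0, 0.003], [0.002, 0.003, 1.0], [-1.0, 0.01, 0.002]]
wrist_force: [-0.7, 0.6, -0.5]
gripper_width: 1.0
```

play_rows --commands '[{"fingers": 0.2,"tx": 0,"ty": 0,"tz": 0,"ax": 0,"ay": 0,"az": 0},{"fingers": 1,"tx": 0,"ty": 0,"tz": 0,"ax": 0,"ay": 0,"az": 0},{"fingers": 1,"tx": 0,"ty": 0,"tz": 0,"ax": 0,"ay": 0,"az": 0},{"fingers": 1,"tx": 0,"ty": 0,"tz": 0,"ax": 0,"ay": 0,"az": 0},{"fingers": 1,"tx": 0,"ty": 0,"tz": 0,"ax": 0,"ay": 0,"az": 0}]'

```text
time_s: 16.47
tcp_pos: [0.5515, -0.1984, 0.0369]
ee_rot: [[0.003, -1.0, 0.002], [-0.0, 0.002, 1.0], [-1.0, -0.003, -0.0]]
wrist_force: [-0.9, -0.5, 0.5]
gripper_width: 0.707
```

play_rows --commands '[{"fingers": 1,"tx": 0,"ty": 0,"tz": 0,"ax": 0,"ay": 0,"az": 0},{"fingers": 1,"tx": 0,"ty": 0,"tz": 0,"ax": 0,"ay": 0,"az": 0},{"fingers": 1,"tx": 0,"ty": 0,"tz": 0,"ax": 0,"ay": 0,"az": 0},{"fingers": 1,"tx": 0,"ty": 0,"tz": 0,"ax": 0,"ay": 0,"az": 0}]'

```text
time_s: 16.8
tcp_pos: [0.5505, -0.1983, 0.0357]
ee_rot: [[-0.0, -1.0, 0.002], [-0.0, 0.002, 1.0], [-1.0, 0.0, -0.0]]
wrist_force: [-2.0, -0.1, 2.7]
gripper_width: 0.477
```

play_rows --commands '[{"fingers": 1,"tx": 0,"ty": 0,"tz": 0,"ax": 0,"ay": 0,"az": 0},{"fingers": 1,"tx": 0,"ty": 0,"tz": 0,"ax": 0,"ay": 0,"az": 0},{"fingers": 1,"tx": -0.02,"ty": 0,"tz": 0,"ax": 0,"ay": 0,"az": 0},{"fingers": 1,"tx": -0.06,"ty": 0,"tz": 0,"ax": 0,"ay": 0,"az": 0},{"fingers": 1,"tx": -0.1,"ty": 0,"tz": 0,"ax": 0,"ay": 0,"az": 0}]'

```text
time_s: 17.22
tcp_pos: [0.5497, -0.1981, 0.1096]
ee_rot: [[-0.004, -1.0, 0.002], [0.001, 0.002, 1.0], [-1.0, 0.004, 0.001]]
wrist_force: [1.2, -0.4, 0.5]
gripper_width: 0.481
```

play_rows --commands '[{"fingers": 1,"tx": -0.013,"ty": 0,"tz": 0.03,"ax": 0,"ay": 0,"az": 0},{"fingers": 1,"tx": -0.013,"ty": 0.001,"tz": 0.075,"ax": 0,"ay": 0,"az": 0},{"fingers": 1,"tx": -0.013,"ty": 0.002,"tz": 0.12,"ax": 0,"ay": 0,"az": 0},{"fingers": 1,"tx": -0.013,"ty": 0.002,"tz": 0.155,"ax": 0,"ay": 0,"az": 0},{"fingers": 1,"tx": -0.013,"ty": 0.002,"tz": 0.171,"ax": 0,"ay": 0,"az": 0}]'

```text
time_s: 17.63
tcp_pos: [0.5494, -0.0674, 0.1201]
ee_rot: [[0.0, -1.0, -0.001], [0.001, -0.001, 1.0], [-1.0, -0.0, 0.001]]
wrist_force: [0.3, 0.2, -0.7]
gripper_width: 0.48
```

```bash
python3 go.py .549 -.0695 .06 180;python3 - <<'E'
from h import *
a=r.sense();p=viewer.capture('wrist');print(a['tcp_pos'],a['gripper_width'])
q=viewer.capture('side')
cv2.imwrite('pics/f.png',cv2.cvtColor(np.hstack([p['image'][:,100:460],cv2.resize(q['image'][110:250,200:340],(420,420))]),cv2.COLOR_RGB2BGR))
E
```

```text
{'tx': np.float64(0.0801), 'ty': np.float64(0.0006), 'tz': np.float64(-0.0028), 'ax': np.float64(0.0002), 'ay': np.float64(0.0002), 'az': np.float64(0.0002)}
[ 0.54939431 -0.0674332   0.12006138] 0.4801833010166415
```

View pics/f.png

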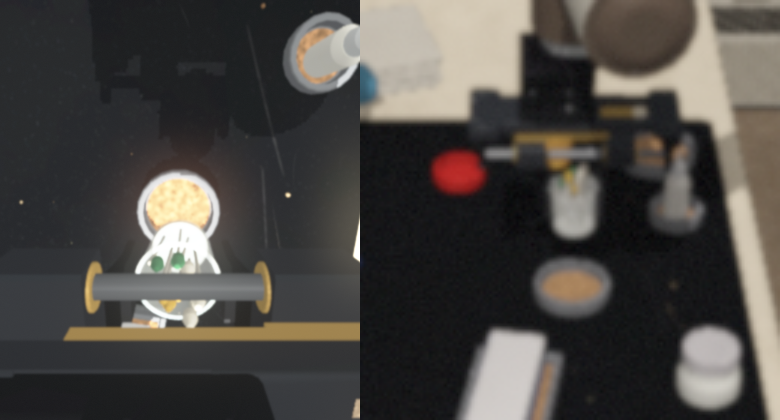

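play_rows --commands '[{"fingers": 1,"tx": 0.04,"ty": 0,"tz": -0.002,"ax": 0,"ay": 0,"az": 0},{"fingers": 1,"tx": 0.08,"ty": 0,"tz": -0.002,"ax": 0,"ay": 0,"az": 0},{"fingers": 1,"tx": 0.097,"ty": 0,"tz": -0.002,"ax": 0,"ay": 0,"az": 0},{"fingers": 1,"tx": 0.103,"ty": 0,"tz": -0.002,"ax": 0,"ay": 0,"az": 0},{"fingers": 1,"tx": 0.103,"ty": 0,"tz": -0.002,"ax": 0,"ay": 0,"az": 0}]'

```text
time_s: 18.15
tcp_pos: [0.5485, -0.0727, 0.0419]
ee_rot: [[-0.003, -1.0, 0.003], [-0.001, 0.003, 1.0], [-1.0, 0.003, -0.001]]
wrist_force: [0.2, 0.0, -0.7]
gripper_width: 0.477
```

play_rows --commands '[{"fingers": 1,"tx": 0.001,"ty": 0,"tz": 0,"ax": 0,"ay": 0,"az": 0},{"fingers": 1,"tx": 0.002,"ty": 0,"tz": 0,"ax": 0,"ay": 0,"az": 0},{"fingers": 1,"tx": 0.002,"ty": 0,"tz": 0,"ax": 0,"ay": 0,"az": 0}]'

```text
time_s: 18.4
tcp_pos: [0.5499, -0.0719, 0.0418]
ee_rot: [[0.001, -1.0, 0.002], [0.0, 0.002, 1.0], [-1.0, -0.001, 0.0]]
wrist_force: [-0.1, -0.1, -1.6]
gripper_width: 0.484
```

play_rows --commands '[{"fingers": 1,"tx": 0.0012,"ty": 0,"tz": 0.002,"ax": 0,"ay": 0,"az": 0},{"fingers": 1,"tx": 0.0012,"ty": 0,"tz": 0.002,"ax": 0,"ay": 0,"az": 0},{"fingers": 0,"tx": 0.0012,"ty": 0,"tz": 0.002,"ax": 0,"ay": 0,"az": 0},{"fingers": -0.4,"tx": 0.0012,"ty": 0,"tz": 0.002,"ax": 0,"ay": 0,"az": 0},{"fingers": -1,"tx": 0.0012,"ty": 0,"tz": 0.002,"ax": 0,"ay": 0,"az": 0}]'

```text
time_s: 18.82
tcp_pos: [0.5496, -0.0699, 0.0407]
ee_rot: [[0.0, -1.0, 0.001], [0.0, 0.001, 1.0], [-1.0, -0.0, 0.0]]
wrist_force: [-0.1, -0.5, -0.6]
gripper_width: 0.58
```

play_rows --commands '[{"fingers": -1,"tx": 0,"ty": 0,"tz": 0,"ax": 0,"ay": 0,"az": 0},{"fingers": -1,"tx": 0,"ty": 0,"tz": 0,"ax": 0,"ay": 0,"az": 0},{"fingers": -1,"tx": 0,"ty": 0,"tz": 0,"ax": 0,"ay": 0,"az": 0},{"fingers": -1,"tx": -0.04,"ty": 0,"tz": 0,"ax": 0,"ay": 0,"az": 0},{"fingers": -1,"tx": -0.09,"ty": 0,"tz": 0,"ax": 0,"ay": 0,"az": 0}]'

```text
time_s: 19.23
tcp_pos: [0.547, -0.0703, 0.1057]
ee_rot: [[-0.009, -1.0, 0.002], [-0.001, 0.002, 1.0], [-1.0, 0.009, -0.001]]
wrist_force: [0.4, 1.1, 1.5]
gripper_width: 0.938
```

play_rows --commands '[{"fingers": -1,"tx": -0.055,"ty": 0,"tz": 0,"ax": 0,"ay": 0,"az": 0},{"fingers": -1,"tx": -0.055,"ty": 0.035,"tz": 0.04,"ax": 0,"ay": 0,"az": 0},{"fingers": -1,"tx": -0.055,"ty": 0.07,"tz": 0.08,"ax": 0,"ay": 0,"az": 0},{"fingers": -1,"tx": -0.055,"ty": 0.105,"tz": 0.12,"ax": 0,"ay": 0,"az": 0},{"fingers": -1,"tx": -0.055,"ty": 0.135,"tz": 0.155,"ax": 0,"ay": 0,"az": 0}]'

```text
time_s: 19.65
tcp_pos: [0.4467, 0.0472, 0.1495]
ee_rot: [[0.0, -1.0, 0.003], [0.001, 0.003, 1.0], [-1.0, -0.0, 0.001]]
wrist_force: [0.8, 1.3, 0.9]
gripper_width: 0.999
```

play_rows --commands '[{"fingers": -1,"tx": 0,"ty": 0.018,"tz": 0.022,"ax": 0,"ay": 0,"az": 0},{"fingers": -1,"tx": 0,"ty": 0.026,"tz": 0.03,"ax": 0,"ay": 0,"az": 0},{"fingers": -1,"tx": 0,"ty": 0.026,"tz": 0.03,"ax": 0,"ay": 0,"az": 0}]'

```text
time_s: 19.9
tcp_pos: [0.4281, 0.0698, 0.1497]
ee_rot: [[0.0, -1.0, -0.001], [0.0, -0.001, 1.0], [-1.0, -0.0, 0.0]]
wrist_force: [1.5, -0.1, 0.9]
gripper_width: 1.0
```

```bash
python3 go.py .429 .0685 .054 180;python3 - <<'E'
from h import *
a=r.sense();p=viewer.capture('wrist');print(a['tcp_pos'],a['gripper_width'])
def pr(X):
    R,c=cam(p,a); X=R.T@(np.array(X)-c); return X[:2]/X[2]*290.65+[277.6,211]
im=cv2.cvtColor(p['image'],cv2.COLOR_RGB2BGR)
def circ(x,y,z,rad,col): cv2.polylines(im,[np.array([pr([x+rad*np.cos(t),y+rad*np.sin(t),z]) for t in np.linspace(0,6.28,60)]).round().astype(int)],True,col,1)
circ(.429,.0685,.05,.0255,(0,255,0)); circ(.429,.0685,.017,.0285,(0,255,255));circ(.549,-.0695,.016,.037,(0,255,0))
q=viewer.capture('side')
cv2.imwrite('pics/g.png',np.hstack([im[:,20:400],cv2.cvtColor(cv2.resize(q['image'][130:270,200:340],(420,420)),cv2.COLOR_RGB2BGR)]))
E
```

```text
{'tx': np.float64(0.1275), 'ty': np.float64(-0.0012), 'tz': np.float64(-0.0018), 'ax': np.float64(0.0004), 'ay': np.float64(0.0001), 'az': np.float64(0.0001)}
[0.42805646 0.06982026 0.14965337] 1.0004135885881211
```

View pics/g.png

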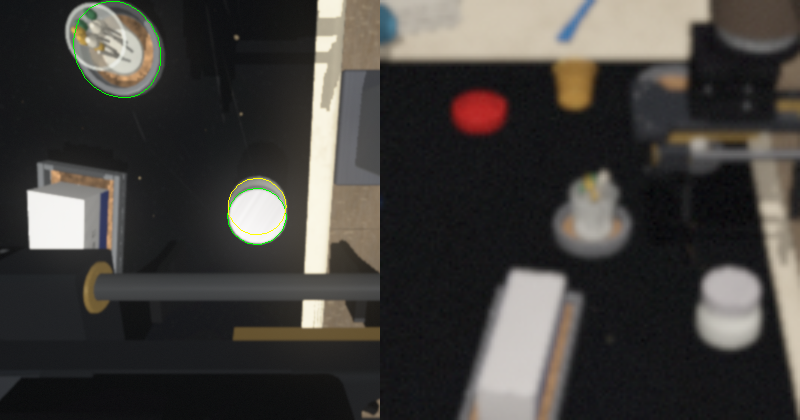

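play_rows --commands '[{"fingers": -1,"tx": 0.04,"ty": 0,"tz": -0.001,"ax": 0,"ay": 0,"az": 0},{"fingers": -1,"tx": 0.085,"ty": 0,"tz": -0.001,"ax": 0,"ay": 0,"az": 0},{"fingers": -1,"tx": 0.115,"ty": 0,"tz": -0.001,"ax": 0,"ay": 0,"az": 0},{"fingers": -1,"tx": 0.127,"ty": 0,"tz": -0.001,"ax": 0,"ay": 0,"az": 0},{"fingers": -1,"tx": 0.127,"ty": 0,"tz": -0.001,"ax": 0,"ay": 0,"az": 0}]'

```text
time_s: 20.42
tcp_pos: [0.4282, 0.0664, 0.0515]
ee_rot: [[-0.005, -1.0, 0.004], [-0.003, 0.004, 1.0], [-1.0, 0.005, -0.003]]
wrist_force: [0.7, 0.1, 0.6]
gripper_width: 1.001
```

play_rows --commands '[{"fingers": -1,"tx": 0,"ty": 0,"tz": 0,"ax": 0,"ay": 0,"az": 0},{"fingers": 0.2,"tx": 0,"ty": 0,"tz": 0,"ax": 0,"ay": 0,"az": 0},{"fingers": 1,"tx": 0,"ty": 0,"tz": 0,"ax": 0,"ay": 0,"az": 0},{"fingers": 1,"tx": 0,"ty": 0,"tz": 0,"ax": 0,"ay": 0,"az": 0},{"fingers": 1,"tx": 0,"ty": 0,"tz": 0,"ax": 0,"ay": 0,"az": 0}]'

```text
time_s: 20.83
tcp_pos: [0.4294, 0.0684, 0.0548]
ee_rot: [[0.002, -1.0, 0.002], [0.001, 0.002, 1.0], [-1.0, -0.002, 0.001]]
wrist_force: [-0.6, 0.2, 0.3]
gripper_width: 0.782
```

play_rows --commands '[{"fingers": 1,"tx": 0,"ty": 0,"tz": 0,"ax": 0,"ay": 0,"az": 0},{"fingers": 1,"tx": 0,"ty": 0,"tz": 0,"ax": 0,"ay": 0,"az": 0},{"fingers": 1,"tx": 0,"ty": 0,"tz": 0,"ax": 0,"ay": 0,"az": 0},{"fingers": 1,"tx": 0,"ty": 0,"tz": 0,"ax": 0,"ay": 0,"az": 0}]'

```text
time_s: 21.17
tcp_pos: [0.429, 0.0683, 0.0543]
ee_rot: [[0.0, -1.0, 0.002], [0.0, 0.002, 1.0], [-1.0, -0.0, 0.0]]
wrist_force: [-0.2, 0.2, 3.2]
gripper_width: 0.574
```

play_rows --commands '[{"fingers": 1,"tx": 0,"ty": 0,"tz": 0,"ax": 0,"ay": 0,"az": 0},{"fingers": 1,"tx": -0.02,"ty": 0,"tz": 0,"ax": 0,"ay": 0,"az": 0},{"fingers": 1,"tx": -0.06,"ty": 0,"tz": 0,"ax": 0,"ay": 0,"az": 0},{"fingers": 1,"tx": -0.1,"ty": 0,"tz": 0,"ax": 0,"ay": 0,"az": 0},{"fingers": 1,"tx": -0.14,"ty": 0,"tz": 0,"ax": 0,"ay": 0,"az": 0}]'

```text
time_s: 21.58
tcp_pos: [0.4283, 0.0679, 0.1597]
ee_rot: [[-0.002, -1.0, 0.002], [-0.001, 0.002, 1.0], [-1.0, 0.002, -0.001]]
wrist_force: [1.4, 0.3, -1.2]
gripper_width: 0.576
```

play_rows --commands '[{"fingers": 1,"tx": -0.03,"ty": -0.002,"tz": -0.02,"ax": 0,"ay": 0,"az": 0},{"fingers": 1,"tx": -0.05,"ty": -0.005,"tz": -0.06,"ax": 0,"ay": 0,"az": 0},{"fingers": 1,"tx": -0.05,"ty": -0.008,"tz": -0.105,"ax": 0,"ay": 0,"az": 0},{"fingers": 1,"tx": -0.05,"ty": -0.01,"tz": -0.15,"ax": 0,"ay": 0,"az": 0},{"fingers": 1,"tx": -0.05,"ty": -0.013,"tz": -0.195,"ax": 0,"ay": 0,"az": 0}]'

```text
time_s: 22.0
tcp_pos: [0.4379, -0.0793, 0.1966]
ee_rot: [[0.0, -1.0, 0.001], [0.001, 0.001, 1.0], [-1.0, -0.0, 0.001]]
wrist_force: [1.2, 0.5, -1.0]
gripper_width: 0.574
```

play_rows --commands '[{"fingers": 1,"tx": 0,"ty": -0.003,"tz": -0.05,"ax": 0,"ay": 0,"az": 0},{"fingers": 1,"tx": 0,"ty": -0.006,"tz": -0.1,"ax": 0,"ay": 0,"az": 0},{"fingers": 1,"tx": 0,"ty": -0.01,"tz": -0.15,"ax": 0,"ay": 0,"az": 0},{"fingers": 1,"tx": 0,"ty": -0.013,"tz": -0.195,"ax": 0,"ay": 0,"az": 0},{"fingers": 1,"tx": 0,"ty": -0.013,"tz": -0.23,"ax": 0,"ay": 0,"az": 0}]'

```text
time_s: 22.42
tcp_pos: [0.4476, -0.253, 0.1958]
ee_rot: [[-0.001, -1.0, 0.003], [0.0, 0.003, 1.0], [-1.0, 0.001, 0.0]]
wrist_force: [0.5, 1.1, -0.5]
gripper_width: 0.57
```

```bash
python3 go.py .4485 -.317 .12 180; python3 -c "
from h import *
print(r.sense()['tcp_pos'])"
```

```text
{'tx': np.float64(0.1011), 'ty': np.float64(-0.0016), 'tz': np.float64(-0.0854), 'ax': np.float64(-0.001), 'ay': np.float64(0.0), 'az': np.float64(-0.0002)}
[ 0.44758047 -0.25296379  0.19582414]
```

play_rows --commands '[{"fingers": 1,"tx": 0,"ty": -0.001,"tz": -0.045,"ax": 0,"ay": 0,"az": 0},{"fingers": 1,"tx": 0,"ty": -0.001,"tz": -0.08,"ax": 0,"ay": 0,"az": 0},{"fingers": 1,"tx": 0.04,"ty": -0.001,"tz": -0.083,"ax": 0,"ay": 0,"az": 0},{"fingers": 1,"tx": 0.08,"ty": -0.001,"tz": -0.083,"ax": 0,"ay": 0,"az": 0},{"fingers": 1,"tx": 0.1,"ty": -0.001,"tz": -0.083,"ax": 0,"ay": 0,"az": 0}]'

```text
time_s: 22.83
tcp_pos: [0.4459, -0.3125, 0.1175]
ee_rot: [[-0.006, -1.0, 0.005], [0.003, 0.005, 1.0], [-1.0, 0.006, 0.003]]
wrist_force: [-0.7, 0.5, -1.1]
gripper_width: 0.573
```

play_rows --commands '[{"fingers": 1,"tx": 0,"ty": 0,"tz": 0,"ax": 0,"ay": 0,"az": 0},{"fingers": 1,"tx": 0,"ty": 0,"tz": 0,"ax": 0,"ay": 0,"az": 0},{"fingers": 1,"tx": 0,"ty": 0,"tz": 0,"ax": 0,"ay": 0,"az": 0}]'

```text
time_s: 23.08
tcp_pos: [0.4494, -0.3132, 0.1226]
ee_rot: [[0.002, -1.0, 0.001], [-0.001, 0.001, 1.0], [-1.0, -0.002, -0.001]]
wrist_force: [-0.0, 0.7, -1.2]
gripper_width: 0.567
```

```bash
python3 go.py .4485 -.317 .062 180
python3 - <<'E'
from h import *
a=r.sense();p=viewer.capture('wrist');print(a['tcp_pos'],a['gripper_width'])
q=viewer.capture('scene')
cv2.imwrite('pics/i.png',cv2.cvtColor(np.hstack([p['image'][:,100:460],cv2.resize(q['image'][200:340,250:390],(420,420))]),cv2.COLOR_RGB2BGR))
E
```

```text
{'tx': np.float64(0.0808), 'ty': np.float64(0.0013), 'tz': np.float64(-0.005), 'ax': np.float64(-0.0003), 'ay': np.float64(-0.0004), 'az': np.float64(0.0005)}
[ 0.4494085  -0.3131859   0.12256933] 0.5674080953121364
```

View pics/i.png

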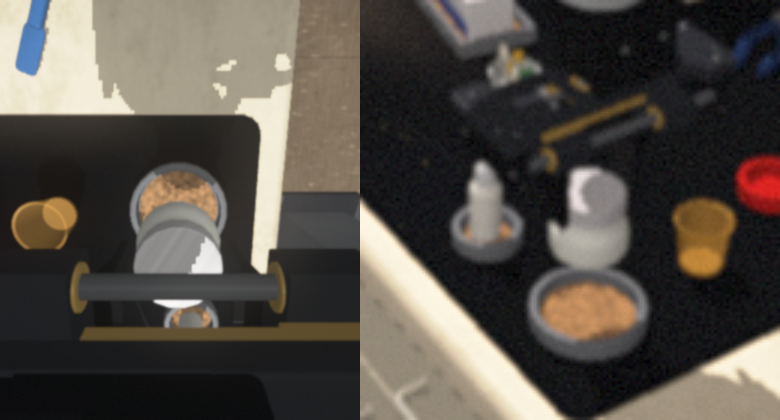

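play_rows --commands '[{"fingers": 1,"tx": 0.03,"ty": 0,"tz": -0.005,"ax": 0,"ay": 0,"az": 0},{"fingers": 1,"tx": 0.06,"ty": 0,"tz": -0.005,"ax": 0,"ay": 0,"az": 0},{"fingers": 1,"tx": 0.075,"ty": 0,"tz": -0.005,"ax": 0,"ay": 0,"az": 0},{"fingers": 1,"tx": 0.08,"ty": 0,"tz": -0.005,"ax": 0,"ay": 0,"az": 0},{"fingers": 1,"tx": 0.08,"ty": 0,"tz": -0.005,"ax": 0,"ay": 0,"az": 0}]'

```text
time_s: 23.6
tcp_pos: [0.4487, -0.3166, 0.0617]
ee_rot: [[-0.0, -1.0, 0.001], [-0.0, 0.001, 1.0], [-1.0, 0.0, -0.0]]
wrist_force: [-0.0, 0.4, 0.1]
gripper_width: 0.572
```

play_rows --commands '[{"fingers": 1,"tx": 0.001,"ty": 0,"tz": 0,"ax": 0,"ay": 0,"az": 0},{"fingers": 1,"tx": 0.002,"ty": 0,"tz": 0,"ax": 0,"ay": 0,"az": 0},{"fingers": 1,"tx": 0.002,"ty": 0,"tz": 0,"ax": 0,"ay": 0,"az": 0}]'

```text
time_s: 23.85
tcp_pos: [0.4492, -0.3168, 0.0612]
ee_rot: [[0.002, -1.0, 0.002], [-0.001, 0.002, 1.0], [-1.0, -0.002, -0.001]]
wrist_force: [-0.2, -0.2, -0.7]
gripper_width: 0.574
```

play_rows --commands '[{"fingers": 1,"tx": 0.002,"ty": 0,"tz": 0,"ax": 0,"ay": 0,"az": 0},{"fingers": 1,"tx": 0.002,"ty": 0,"tz": 0,"ax": 0,"ay": 0,"az": 0},{"fingers": -0.1,"tx": 0.002,"ty": 0,"tz": 0,"ax": 0,"ay": 0,"az": 0},{"fingers": -0.5,"tx": 0.002,"ty": 0,"tz": 0,"ax": 0,"ay": 0,"az": 0},{"fingers": -1,"tx": 0.002,"ty": 0,"tz": 0,"ax": 0,"ay": 0,"az": 0}]'

```text
time_s: 24.27
tcp_pos: [0.4485, -0.3166, 0.0587]
ee_rot: [[0.0, -1.0, 0.002], [0.0, 0.002, 1.0], [-1.0, -0.0, 0.0]]
wrist_force: [-0.5, -0.2, 0.6]
gripper_width: 0.653
```

play_rows --commands '[{"fingers": -1,"tx": 0,"ty": 0,"tz": 0,"ax": 0,"ay": 0,"az": 0},{"fingers": -1,"tx": 0,"ty": 0,"tz": 0,"ax": 0,"ay": 0,"az": 0},{"fingers": -1,"tx": 0,"ty": 0,"tz": 0,"ax": 0,"ay": 0,"az": 0},{"fingers": -1,"tx": -0.04,"ty": 0,"tz": 0,"ax": 0,"ay": 0,"az": 0},{"fingers": -1,"tx": -0.09,"ty": 0,"tz": 0,"ax": 0,"ay": 0,"az": 0}]'

```text
time_s: 24.68
tcp_pos: [0.4461, -0.3157, 0.1236]
ee_rot: [[-0.008, -1.0, 0.002], [0.003, 0.002, 1.0], [-1.0, 0.008, 0.003]]
wrist_force: [0.5, 0.4, 0.4]
gripper_width: 0.971
```

play_rows --commands '[{"fingers": -1,"tx": -0.05,"ty": 0,"tz": 0,"ax": 0,"ay": 0,"az": 0},{"fingers": -1,"tx": -0.1,"ty": 0,"tz": 0.03,"ax": 0,"ay": 0,"az": 0},{"fingers": -1,"tx": -0.15,"ty": 0,"tz": 0.06,"ax": 0,"ay": 0,"az": 0},{"fingers": -1,"tx": -0.2,"ty": 0,"tz": 0.1,"ax": 0,"ay": 0,"az": 0},{"fingers": -1,"tx": -0.25,"ty": 0,"tz": 0.13,"ax": 0,"ay": 0,"az": 0}]'

```text
time_s: 25.1
tcp_pos: [0.4478, -0.2246, 0.3044]
ee_rot: [[-0.001, -1.0, 0.002], [0.001, 0.002, 1.0], [-1.0, 0.001, 0.001]]
wrist_force: [0.4, -0.8, -0.1]
gripper_width: 0.999
```

play_rows --commands '[{"fingers": -1,"tx": -0.04,"ty": 0,"tz": 0.05,"ax": 0,"ay": 0,"az": 0},{"fingers": -1,"tx": -0.05,"ty": 0,"tz": 0.09,"ax": 0,"ay": 0,"az": 0},{"fingers": -1,"tx": -0.05,"ty": 0,"tz": 0.12,"ax": 0,"ay": 0,"az": 0},{"fingers": -1,"tx": -0.05,"ty": 0,"tz": 0.12,"ax": 0,"ay": 0,"az": 0},{"fingers": -1,"tx": -0.05,"ty": 0,"tz": 0.12,"ax": 0,"ay": 0,"az": 0}]'

```text
time_s: 25.52
tcp_pos: [0.4486, -0.1348, 0.3408]
ee_rot: [[0.001, -1.0, -0.001], [0.0, -0.001, 1.0], [-1.0, -0.001, 0.0]]
wrist_force: [0.5, 0.4, -0.6]
gripper_width: 1.0
```

Run:
```python
from h import *
from math import cos,sin
a=r.sense();print(a['time_s'],a['tcp_pos'])
P={'wrist':viewer.capture('wrist'),'scene':viewer.capture('scene'),'side':viewer.capture('side')}
ims={}
def draw(k):
    p=P[k]; im=cv2.cvtColor(p['image'],cv2.COLOR_RGB2BGR); R,c=cam(p,a); f=3
    im=cv2.resize(im,None,fx=f,fy=f)
    def pr(X):
        X=R.T@(np.array(X)-c); return (X[:2]/X[2]*p['fx']+[p['cx'],p['cy']])*f
    def poly(L,col): cv2.polylines(im,[np.array([pr(x) for x in L]).round().astype(int)],True,col,1)
    def circ(x,y,z,rad,col=(0,255,0)): poly([[x+rad*cos(t),y+rad*sin(t),z] for t in np.linspace(0,6.28,60)],col)
    circ(.4365,-.198,.057,.0125);circ(.4365,-.198,.016,.028,(255,0,255))
    circ(.549,-.0695,.051,.022);circ(.549,-.0695,.016,.037,(255,0,255))
    circ(.4485,-.317,.055,.0255);circ(.4485,-.317,.016,.044,(255,0,255))
    u=np.array([cos(np.radians(80)),sin(np.radians(80)),0]);v=np.array([u[1],-u[0],0])
    for z,w,l,col in((.05,.024,.076,(0,255,0)),(.016,.039,.091,(255,0,255))):
        C=np.array([.613,.1215,z]); poly([C+u*l*i+v*w*j for i,j in((1,1),(1,-1),(-1,-1),(-1,1))],col)
    return im
s=draw('scene')[480:1080,600:1200]; d=draw('side')[360:900,540:1080]
cv2.imwrite('pics/z.png',np.hstack([cv2.resize(s,(400,400)),cv2.resize(d,(400,400))]))
cv2.imwrite('pics/zw.png',cv2.resize(draw('wrist'),(800,600)))
for n,z in (('dropper_mid',.046),('pot_mid',.028),('jar_mid',.03),('carton_mid',.028),('cup_a_mid',.0215)):
    for k in P: print(n,k,[(ray(P[k],q['uv'],z,a)[:2].round(3).tolist(),round(q['score'],2)) for q in spotter.find_in(n,P[k])[:2]])
```

```text
25.5167 [ 0.44862732 -0.13478565  0.3408087 ]
dropper_mid wrist [([0.434, -0.196], 0.49)]
dropper_mid scene [([0.42, -0.213], 0.61)]
dropper_mid side [([0.434, -0.184], 0.47)]
pot_mid wrist [([0.551, -0.067], 0.65), ([0.45, -0.317], 0.29)]
pot_mid scene [([0.551, -0.065], 0.81)]
pot_mid side [([0.548, -0.065], 0.52)]
jar_mid wrist [([0.454, -0.321], 0.68)]
jar_mid scene [([0.447, -0.323], 0.84), ([0.412, -0.359], 0.68)]
jar_mid side [([0.451, -0.285], 0.51)]
carton_mid wrist [([0.609, 0.136], 0.6)]
carton_mid scene [([0.598, 0.115], 0.71), ([0.409, -0.356], 0.34)]
carton_mid side [([0.622, 0.141], 0.85), ([0.466, -0.264], 0.75)]
cup_a_mid wrist []
cup_a_mid scene [([0.561, -0.311], 0.64)]
cup_a_mid side [([0.563, -0.3], 0.71)]
```

View pics/z.png

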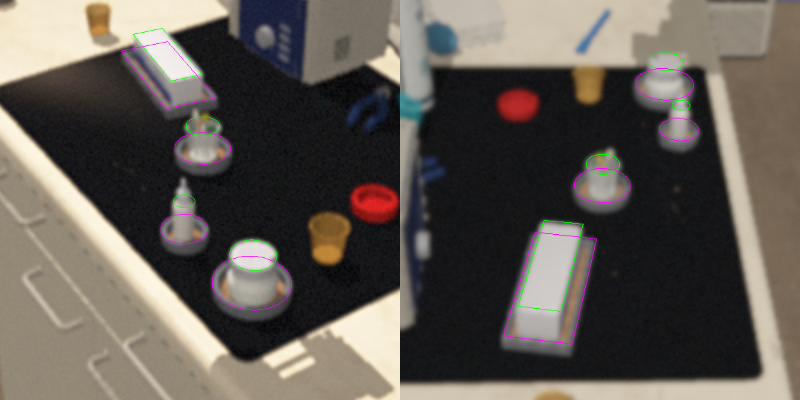

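```bash
python3 -c "
from station import job
print(job.finish_job())"
```

```text
the job is handed in; nothing more can be done
None
```

I put all four supplies in their stands, let them go and handed the job in at about 26 s of the 96 s allowed. The hand-in gives no verdict, so success is judged from my own checks.

- **Placement:** the dropper bottle is in the smallest round stand, the pot of bits in the middle one, the jar in the largest and the carton lengthwise in the oblong one. In the last scene and side pictures, outlines drawn at the target positions and heights lay on all four objects, which stood upright inside their recesses. The arm was well clear with the gripper open.
- **Forces:** the wrist force stayed at about 3 N or less in every reading.
- **Cups:** the cup near the large stand measured as unmoved, to within the measuring error. The other cup I judged only by eye in the scene picture.
- **Disagreements:** the final position readings from the trained networks did not all agree. Some readings for the dropper, jar and carton were 1.5 to 3 cm off along the side and scene lines of sight. I put this down to partial hiding and calibration, since the wrist-camera readings for the three round supplies agreed to about 7 mm or better. The network also reported a few low-score false hits. The wrist reading for the carton was also about 15 mm off along its length, so I relied on the outlines and the 9 mm recess clearance there.

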